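# Eject a re-leathered organ pallet from its gluing form and rack it

### The arm

A 6-joint arm with a two-finger parallel gripper is mounted at the origin on a cart in front of the work surface, level with it; the furniture and walls round the work are solid. World frame = base frame: x ahead of the robot, y to its left, z up, the work surface at z = 0. Lengths are in m, angles in rad, forces in N, time in s.
With the tool pointing down it reaches from about 0.275 to 0.725 m from the base axis. Payload 5.6 kg.
Tool frame: the origin (TCP) lies midway between the tips of the shut fingers; the grasp point (between the pads) lies 19 mm behind it (arm.pinch_z is the distance from the TCP to the grasp point, in m); z points along the fingers, y is the direction in which the jaws open and shut (so a half turn about z gives the same grasp; the last joint's range is limited). The gripper opens to 85 mm and grips with 20 to 120 N. Pads are 22 mm wide; open, the fingers measure 114 mm over their backs; the gripper's body (76 mm by 85 mm) begins 54 mm behind the grasp point. The pads swing forward as they close: fully open they stand 13 mm farther back than shut.
Start: joints at [-0.816, 0.255, 0.108, 0, -1.424, -0.285], TCP at [0.249, -0.49, 0.231] pointing down, gripper open.
Joint ranges: [-2.95, 2.95], [-1.21, 1.97], [-1.09, 1.5], [-2.87, 1.71], [-2.94, -0.07], [-3.05, 3.05]. Speed limits (rad/s): [2.57, 2.57, 3.14, 3.14, 3.14, 3.14].

### API

Orientations are given as a rotation vector (axis times angle).
In Python, from workcell import status, cams, finish_job, arm gives the robot as it stands.
- The arm moves only by the tool jog_arm, never from a script. Its argument "motion" is a list of rows, each a list of 5 numbers: the shift along the tool's x, y, z as a fraction of full scale, then the turn about the tool's z as a fraction of full scale, then the closure, from 0 (fully open) to 1 (shut). In form: [[x, y, z, yaw, gripper], ...]. A call has 1 to 5 rows; each row is the pose to reach, as a shift and turn from the pose commanded when the call began, along the tool's axes at that moment; what a row does not reach only later rows make up. Full scale, the value 1, is 500 mm for a shift and 30 degrees for a turn. A row lasts 1/10 s, in which the tool goes at most 50 mm and 8.59 degrees, less where a joint would pass 70% of its speed; a pose out of reach is approached as far as the arm can. A call with a number of a shift or a turn outside -1 to 1 is refused whole. A call with a gripper value outside its range is refused whole. The fingers move at their own pace and stop on an object; "squeeze" is the grip in N (left out, the last holds). Time passes only in rows, so rows that repeat a pose let the fingers close. It gives the time, the measured TCP pose, the force and the opening at its end, in the units of the state.
- status.get_obs(): the state, without advancing time (a new reading comes with each control period).
- cams.grab_frame(name): name is "scene" or "top"; returns (picture, depth): 384x512x3 uint8, blue, green, red; 384x512 float32, m along the optical axis (not along the pixel's ray), 0 where there is no reading.
- cams.calibration(name): a dict with "vfov" (degrees; the focal length in pixels is half the picture's height over the tangent of half this angle, whatever the lens; pixels are square), "cx", "cy" (the principal point, pixels), "k1" (the pictures are not rectified: a ray, as slopes to the right and down, at radius r is drawn at 1 + k1 r^2 times it, then the intrinsics apply), "cam_to_world" (4x4, takes a point from camera to world coordinates). Camera axes: x right, y down, z forward; pixel columns grow to the right and rows downward; lengths in m; the calibration is good to about 2 mm. A picture is of the moment at which its call begins. calibration takes no time and is no camera call.
- finish_job(): hands the job in, once; it reports no verdict.
The state is a dict: "time": time; "q": joint angles; "joint_velocities": joint speeds; "tau": joint torques, N m; "position": TCP position; "orientation": TCP orientation; "contact_force": force on the tool from outside, world axes, zero at the start; "ft_torque": the same for the moment, N m; "grip_width": opening from 0.0 (shut) to 1.0 (fully open).
Only numpy, scipy, OpenCV 4.12 (cv2) and the standard library are available. Lean on these libraries where they do the work, as an engineer would, in place of code of your own. Each camera call takes 0.05 s, during which the arm holds its last target.

### The job

The organ pallet (wooden valve block) in the gluing form has set: press the form's red push plate all the way in so that the ejector drives the pallet out of the mouth, then ease the plate back out to its rest under control instead of letting it snap. Draw the pallet straight out and lay it leather side down in the one empty cradle of the drying rack, plain end home against the cradle's stop and wire-hook end sticking out at the open front, without disturbing the two pallets already drying.

Things in the scene. Friction and masses are not known exactly. Their poses are not given: they have to be found in the camera images.
- form: gluing form, fixed. Origin on the bench on the trough's centre line, z up; trough along y, x 32 mm wide inside, floor 12 mm up, beech walls and steel keeper strips to 51 mm. The strips overhang the pallet by 6 mm: it cannot be lifted, only slid out towards -y. The -x cheek is sprung and grips the pallet (6 N). Whole form spans x -61 to +46 mm; bearing block at y 62 to 84, 46 mm high
- mouth (a point): centre of the trough's open mouth, on its floor (form y = -90 mm, 12 mm above the bench). A tongue 24 mm wide, level with the floor, runs on 40 mm from here under the leaving pallet, narrower than it
- ejector (a joint): sprung ejector slide: 0 at rest, grows as the plate is pressed in (towards the form's -y) to 0.060 m at its stop; spring 2 N at rest to 7 N at full stroke, plus about 8 N to move the pallet
- push_plate (a point): on the red upright push plate, 65 mm above the bench, mid thickness, on the form's centre line (form y = +177 mm at rest). Plate with black pad: 64 mm wide (x), 12 thick (y), from 10 to 84 mm above the bench; push its outer (+y) face or pinch it from above across its thickness; at full stroke 28 mm stay free between it and the bearing block, rods below 38 mm high
- pallet: the pallet to move: wooden block 128 long (its y) x 32 wide (its x) x 31 mm high, about 90 g, red felt and white leather underneath, a wire hook (not solid, 15 mm high) on top near its +y end. Origin: centre of its underside. In the form the hook end is at the ejector, origin at form y = -22 mm; after the full stroke the plain end stands about 55 mm out of the mouth
- hook_end (a point): on the pallet, middle of its wire-hook end face (pallet y = +64 mm), 18 mm above its underside
- plain_end (a point): on the pallet, middle of its plain end face (pallet y = -64 mm), 18 mm above its underside
- rack: drying rack's plywood board, fixed, 122 x 206 x 8 mm, with three cradles side by side along its y, 66 mm apart; which of them is empty differs
- cradle_free: the empty cradle. Origin 8 mm above the bench on its centre line; open to the front (-x); floor 4 mm above origin from x = -40; side fins 38 mm apart inside, 50 outside, x -33 to +50, 32 mm high; stop face at x = +50. Home: pallet along x, plain end at the stop, origin at x -15, y 0, z +4 mm, hook end 46 mm clear of the fins; 34 mm between neighbours there, so open fingers part way
- dry_1: a pallet of the same size drying in another cradle, origin centre of its underside, hook end towards its -x; loose, not to be disturbed
- dry_2: the other drying pallet, likewise

How it is judged:
By the outcome, as a careful person would: the job done as asked, in the order asked, and still so for the second after the job is handed in, with the robot touching nothing.
It also fails if it takes over 64 s, if anything falls off the work surface, if the arm or the gripper's body presses on something with over 40 N, if the wrist force passes 120 N, or if a joint passes its speed limit or range.

## Working session

There is one attempt and no reset: what is moved stays moved. The work goes in short steps, Python scripts to look and compute and a tool call to move; the robot and the scene stay as the last step left them, time stands still between calls to the robot, and variables do not carry over. Pictures are saved under pics/ and viewed, and the job is handed in when it is done.

Besides the shell and the picture viewer there is one more tool, called after "Emit:" in YAML: its name, and indented under it one key for each argument. jog_arm: Moves the arm, as the interface text tells. Its arguments: {"type":"object","properties":{"motion":{"type":"array"},"squeeze":{"type":"number"}},"required":["motion"]}

```bash
mkdir -p pics; ls
cat > h.py <<'E'
import numpy as np, cv2, pickle
from workcell import status, cams, arm
def grab(n,tag):
    p,d=cams.grab_frame(n); cv2.imwrite(f'pics/{tag}.png',p); np.savez(f'{tag}.npz',p=p,d=d); return p,d
def ray(n,u,v):
    c=cams.calibration(n); f=192/np.tan(np.radians(c['vfov'])/2)
    a=np.array([(u-c['cx'])/f,(v-c['cy'])/f]); b=a.copy()
    for _ in range(30): b=a/(1+c['k1']*(b@b))
    T=np.array(c['cam_to_world']); return T[:3,:3]@np.array([b[0],b[1],1.]),T[:3,3]
def atz(n,u,v,z):
    r,o=ray(n,u,v); return o+r*(z-o[2])/r[2]
def dep(n,u,v,d):
    r,o=ray(n,u,v); return o+r*d
def cloud(n,d):
    c=cams.calibration(n); f=192/np.tan(np.radians(c['vfov'])/2)
    v,u=np.mgrid[0:384,0:512]; a=np.stack([(u-c['cx'])/f,(v-c['cy'])/f],-1); b=a.copy()
    for _ in range(30): b=a/(1+c['k1']*(b**2).sum(-1,keepdims=True))
    T=np.array(c['cam_to_world']); P=np.concatenate([b*d[...,None],d[...,None]],-1)
    return P@T[:3,:3].T+T[:3,3]
def proj(n,P):
    c=cams.calibration(n); f=192/np.tan(np.radians(c['vfov'])/2)
    T=np.linalg.inv(np.array(c['cam_to_world'])); q=T[:3,:3]@np.array(P)+T[:3,3]; s=q[:2]/q[2]
    s=s*(1+c['k1']*(s@s)); return s*f+[c['cx'],c['cy']]
E
python3 - <<'E'
from h import *
for n in('scene','top'): print(cams.calibration(n)); grab(n,n+'0')
print(status.get_obs(), arm.pinch_z)
for n in('scene','top'):
    p=cv2.imread(f'pics/{n}0.png'); cv2.imwrite(f'pics/{n}0b.png',cv2.resize(p,(800,600),interpolation=cv2.INTER_CUBIC))
E
```

```text
pics
{'vfov': 49.26472578742492, 'cx': 257.59133667818094, 'cy': 191.55165348959517, 'k1': 0.038895025532434326, 'cam_to_world': array([[-0.89367477, -0.25845869,  0.3668031 ,  0.136155  ],
       [-0.44813472,  0.55565768, -0.7002998 ,  0.82519996],
       [-0.02281839, -0.79021747, -0.61240156,  0.74348428],
       [ 0.        ,  0.        ,  0.        ,  1.        ]])}
{'vfov': 47.692527199049515, 'cx': 254.66538531943263, 'cy': 190.7888522921597, 'k1': -0.0010677424786756185, 'cam_to_world': array([[-0.01259364, -0.9982048 ,  0.05855401,  0.43299591],
       [-0.99991144,  0.0123199 , -0.00503372,  0.0547435 ],
       [ 0.0043033 , -0.05861221, -0.99827155,  1.47125184],
       [ 0.        ,  0.        ,  0.        ,  1.        ]])}
{'time': 0.1, 'q': array([-8.16423531e-01,  2.55647984e-01,  1.07176805e-01, -4.11244061e-04,
       -1.42389980e+00, -2.84638776e-01]), 'joint_velocities': array([ 0.00035446, -0.00197254,  0.00276592,  0.00107478,  0.00180769,
        0.00065264]), 'tau': array([-3.40994724e-03, -3.87607777e+01,  2.38471037e+01,  5.37800565e+00,
       -3.87258944e-03, -1.71565733e-05]), 'position': array([ 0.24883206, -0.49001364,  0.23052588]), 'orientation': array([ 7.30899082e-01, -3.05494547e+00, -2.46399624e-03]), 'contact_force': array([-0.01049447, -0.33506899,  1.05785861]), 'ft_torque': array([ 0.04454743,  0.1099035 , -0.04366803]), 'grip_width': 0.9975692455237956} 0.0187
```

View pics/scene0b.png

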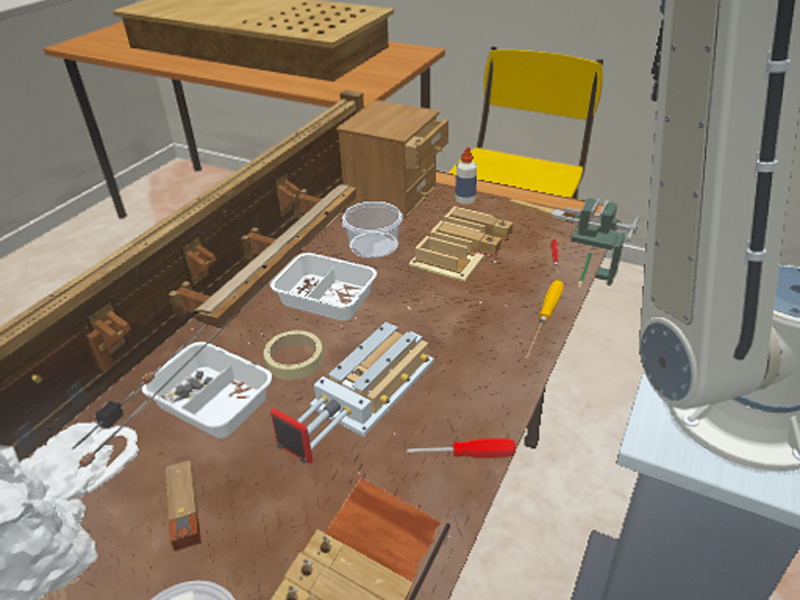

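View pics/top0b.png

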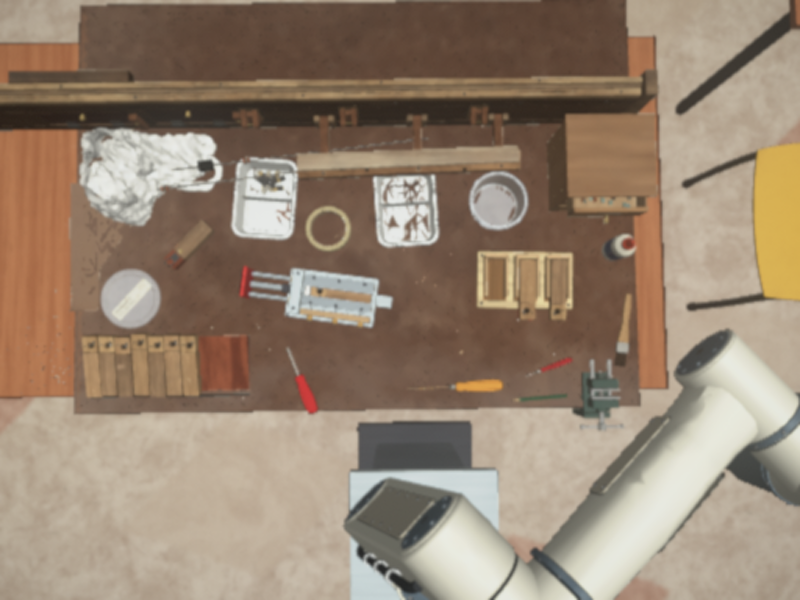

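Run:
```python
from h import *
t=np.load('top0.npz')['p']; s=np.load('scene0.npz')['p']
def crop(p,x0,y0,x1,y1,k,f):
    cv2.imwrite(f,cv2.resize(p[y0:y1,x0:x1],None,fx=k,fy=k,interpolation=cv2.INTER_CUBIC))
crop(t,145,160,265,220,6.5,'pics/c1.png')
crop(t,295,150,375,215,8,'pics/c2.png')
crop(s,165,195,285,300,5.7,'pics/c3.png')
crop(s,255,125,335,185,9,'pics/c4.png')
```

```text
(no output)
```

View pics/c1.png

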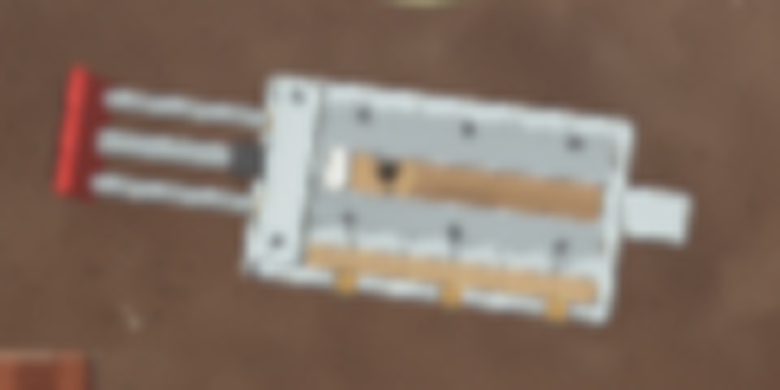

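View pics/c2.png

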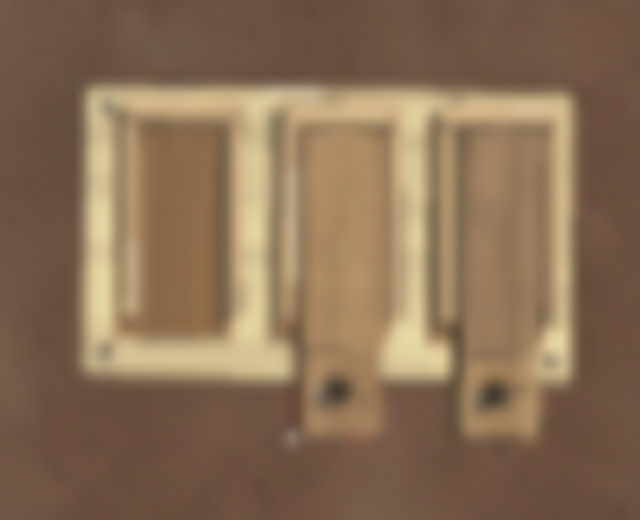

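View pics/c3.png

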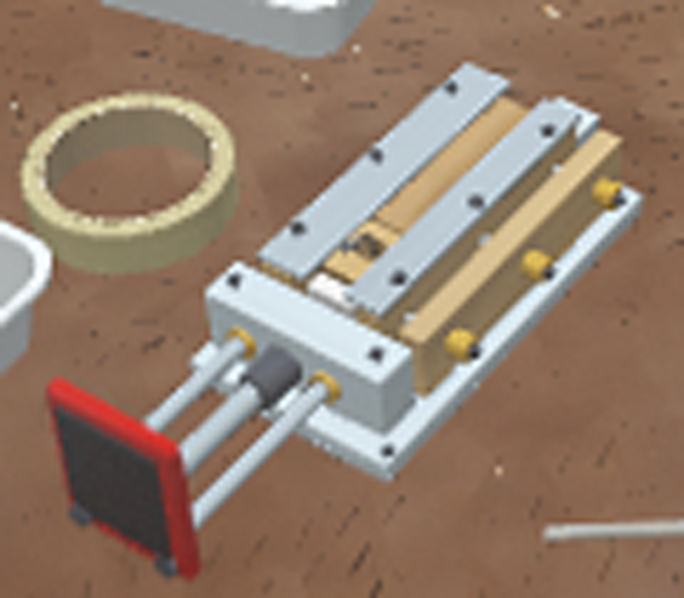

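View pics/c4.png

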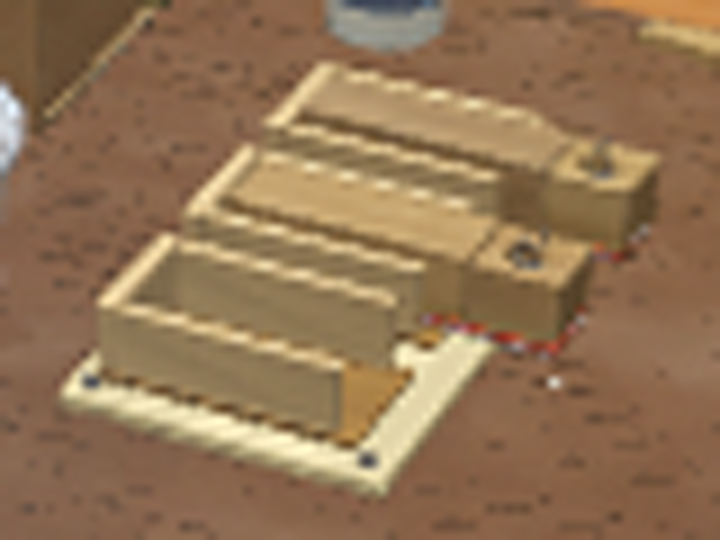

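Run:
```python
from h import *
T=[(688,217,0,-130,12),(70,128,0,177,84)]
S=[]
for u,v,x,y,z in T: print('top',atz('top',145+u/6.5-.5,160+v/6.5-.5,z/1e3)*1e3,(x,y))
for u,v,x,y,z in [(52,390,32,183,84),(180,457,-32,183,84),(60,380,32,171,84),(190,450,-32,171,84)]:
    print('sc',atz('scene',165+u/5.7-.5,195+v/5.7-.5,z/1e3)*1e3,(x,y))
for n in('top','scene'):
    z=np.load(n+'0.npz'); C=cloud(n,z['d'])*1e3; p=z['p'].astype(int)
    red=(p[...,2]>120)&(p[...,1]<60)&(C[...,2]>60)&(C[...,0]>250)&(C[...,1]>100)&(C[...,1]<500)
    print(n,red.sum(),C[red].mean(0),C[red].min(0),C[red].max(0))
    m=(C[...,0]>200)&(C[...,0]<500)&(C[...,1]<120)&(C[...,1]>-150)
    b=m&(np.abs(C[...,2])<8); print('bench z',np.median(C[b][:,2]),C[b][:,2].std())
    # rack tops: z~40
    r=(C[...,0]>300)&(C[...,0]<600)&(C[...,1]<-50)&(C[...,1]>-350)&(C[...,2]>3)&(C[...,2]<60)
    print('rack',C[r].min(0),C[r].max(0), np.histogram(C[r][:,2],bins=range(0,64,4)))
```

```text
top [511.70613403  62.00392513  12.        ] (0, -130)
top [555.4772239  365.45234548  84.        ] (0, 177)
sc [581.87311713 366.48351771  84.        ] (32, 183)
sc [520.8671772  373.30129075  84.        ] (-32, 183)
sc [582.12092061 361.09730907  84.        ] (32, 171)
sc [519.40964682 368.98789221  84.        ] (-32, 171)
top 21 [553.3359149  362.49181544  70.86514525] [528.1268968  358.27784428  60.75271347] [579.24193961 366.15845262  78.79959964]
bench z 0.331301255740879 3.1247961878538733
rack [ 300.05580517 -349.97566784    3.00503741] [599.99785187 -50.03194968  59.47200551] (array([481, 979, 428, 251, 112,  92,  92,  69, 108, 330, 434, 190,  30,
         3,   3]), array([ 0,  4,  8, 12, 16, 20, 24, 28, 32, 36, 40, 44, 48, 52, 56, 60]))
scene 101 [544.18546008 370.85547925  79.36299735] [522.39090643 363.00934082  61.29857679] [584.07989039 376.28581341  87.06206211]
bench z 1.362023094149012 1.6588902896106188
rack [ 300.09396767 -349.99570467    3.00008839] [599.95411141 -50.34264258  57.9526942 ] (array([520, 492, 251, 171, 130, 159, 169, 125, 150, 231, 447, 143,  16,
        12,   9]), array([ 0,  4,  8, 12, 16, 20, 24, 28, 32, 36, 40, 44, 48, 52, 56, 60]))
```

```bash
cat > ov.py <<'E'
from h import *
def fw(pose,P):
    x,y,a=pose; c,s=np.cos(a),np.sin(a); P=np.array(P,float)
    return np.array([x+c*P[0]-s*P[1],y+s*P[0]+c*P[1],P[2]])/1e3
def overlay(n,tag,box,k,pose,lines,out,dz=0):
    p=np.load(tag+'.npz')['p']; x0,y0,x1,y1=box
    im=cv2.resize(p[y0:y1,x0:x1],None,fx=k,fy=k,interpolation=cv2.INTER_CUBIC)
    for A,B,c in lines:
        q=[(( proj(n,fw(pose,X))-[x0,y0]+.5)*k).astype(int) for X in (A,B)]
        cv2.line(im,tuple(map(int,q[0])),tuple(map(int,q[1])),c,1,cv2.LINE_AA)
    cv2.imwrite(out,im)
def rect(xa,xb,ya,yb,z,c):
    q=[(xa,ya,z),(xb,ya,z),(xb,yb,z),(xa,yb,z)]; return [(q[i],q[(i+1)%4],c) for i in range(4)]
G=(0,255,0);B=(255,0,0);Y=(0,255,255);M=(255,0,255);K=(0,0,0)
FORM=rect(-32,32,171,183,84,G)+rect(-32,32,171,183,10,K)+rect(-46,46,62,84,46,B)+rect(-10,10,-90,62,51,Y)+rect(-12,12,-130,-90,12,M)
def cradle(dy,c): return rect(-33,50,dy-25,dy+25,40,c)+rect(-33,50,dy-19,dy+19,40,c)
E
python3 - <<'E'
from ov import *
yaw=-np.arctan2(43.8,303.4)
c=np.array([511.7,62])+130*np.array([-np.sin(yaw),np.cos(yaw)])
print(c,yaw)
pose=(c[0],c[1],yaw)
overlay('top','top0',(145,160,265,220),6.5,pose,FORM,'pics/o1.png')
overlay('scene','scene0',(165,195,285,300),5.7,pose,FORM,'pics/o2.png')
E
```

```text
[530.27474453 190.66615276] -0.14337334066952856
```

View pics/o1.png

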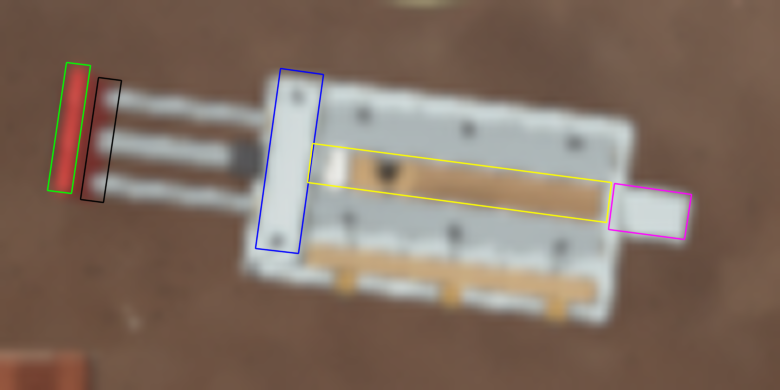

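View pics/o2.png

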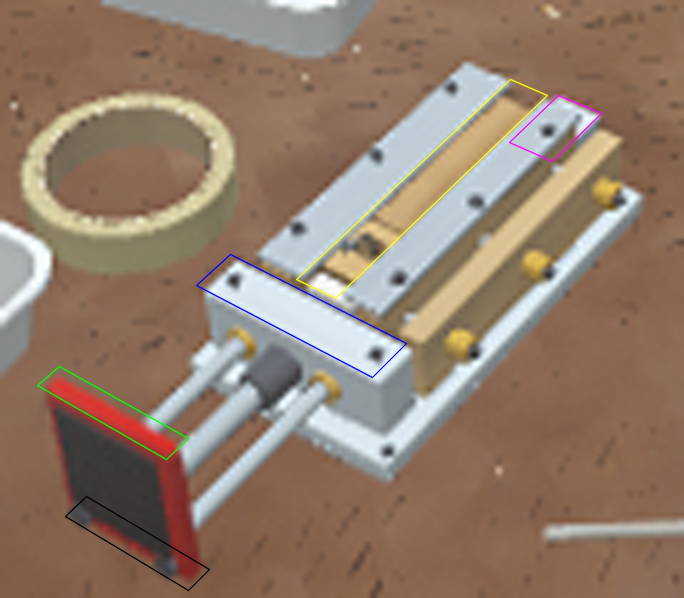

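```bash
cat > fit.py <<'E'
from ov import *
from scipy.optimize import least_squares
def fit(obs,p0):
    def f(p): return np.concatenate([proj(n,fw(p,X))-np.array(uv) for n,uv,X in obs])
    r=least_squares(f,p0); return r.x, r.fun.reshape(-1,2)
E
python3 - <<'E'
from fit import *
t=lambda u,v,*X:('top',(145+u/6.5-.5,160+v/6.5-.5),X)
s=lambda u,v,*X:('scene',(165+u/5.7-.5,195+v/5.7-.5),X)
T=[t(688,217,0,-130,12),t(71,129,0,177,84),t(602,202,0,-88,51),t(336,169,0,55,51)]
S=[s(51,388,32,183,84),s(180,456,-32,183,84),s(198,572,-32,177,10),s(62,379,32,171,84),s(510,87,10,-90,51),s(547,102,-10,-90,51)]
p0=(530.3,190.7,-.143)
for o in (T,S,T+S): x,r=fit(o,p0); print(x,r.round(2).tolist())
E
```

```text
[ 5.29615111e+02  1.89248428e+02 -1.41365587e-01] [[0.44, 0.12], [0.15, 0.13], [0.89, 0.14], [-1.47, -0.39]]
[ 5.28915245e+02  1.90621130e+02 -1.33887777e-01] [[-1.4, 0.26], [-1.11, 1.06], [1.42, 1.81], [0.59, -1.69], [0.36, -1.33], [0.33, -1.23]]
[ 5.29155617e+02  1.90143533e+02 -1.34838687e-01] [[0.2, 0.01], [-0.18, 0.63], [0.64, 0.11], [-1.76, -0.14], [-1.41, 0.03], [-1.15, 0.83], [1.38, 1.59], [0.58, -1.92], [0.39, -1.46], [0.35, -1.35]]
```

Run:
```python
from fit import *
q=[atz('top',295+u/8-.5,150+v/8-.5,.008)*1e3 for u,v in [(83,88),(575,95),(573,382),(82,380)]]
print(q)
c=np.mean(q,0); d=q[0]+q[3]-q[1]-q[2]; yaw=np.arctan2(-d[0],d[1]); print(c,yaw)
q=[atz('scene',255+u/9-.5,125+v/9-.5,.008)*1e3 for u,v in [(62,392),(383,492)]]
print(q)
# cradle: board centre -> +66 y ; x offset guess 0
R=lambda a:np.array([[np.cos(a),-np.sin(a)],[np.sin(a),np.cos(a)]])
o=c[:2]+R(yaw)@np.array([0,66]); print(o)
pose=(o[0],o[1],yaw)
L=cradle(0,G)+cradle(-66,Y)+cradle(-132,Y)+rect(-61,61,-66-103,-66+103,8,B)+rect(-79,49,-82,-50,43,M)+rect(-79,49,-148,-116,43,M)
overlay('top','top0',(295,150,375,215),8,pose,L,'pics/o3.png')
overlay('scene','scene0',(255,125,335,185),9,pose,L,'pics/o4.png')
```

```text
[array([ 619.57459322, -124.13588075,    8.        ]), array([ 614.08275553, -332.78671959,    8.        ]), array([ 492.33478795, -328.56838251,    8.        ]), array([ 495.75138872, -121.3139828 ,    8.        ])]
[ 555.43588136 -226.70124141    8.        ] -0.021416119928136936
[array([ 619.16653772, -126.76529563,    8.        ]), array([ 497.2511028 , -118.98939058,    8.        ])]
[ 556.84923723 -160.71637629]
```

View pics/o3.png

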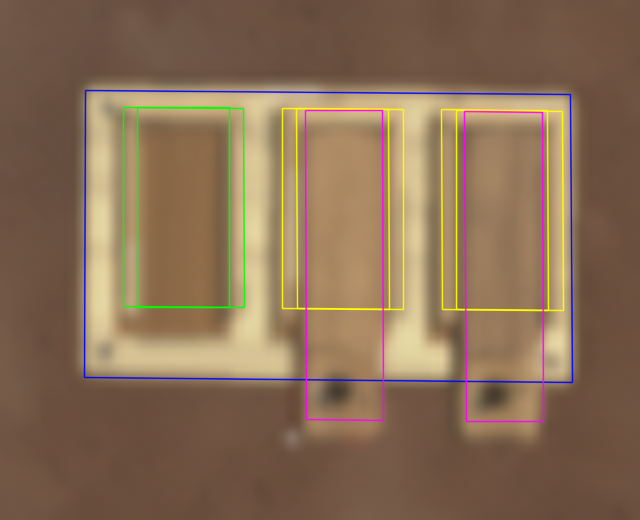

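View pics/o4.png

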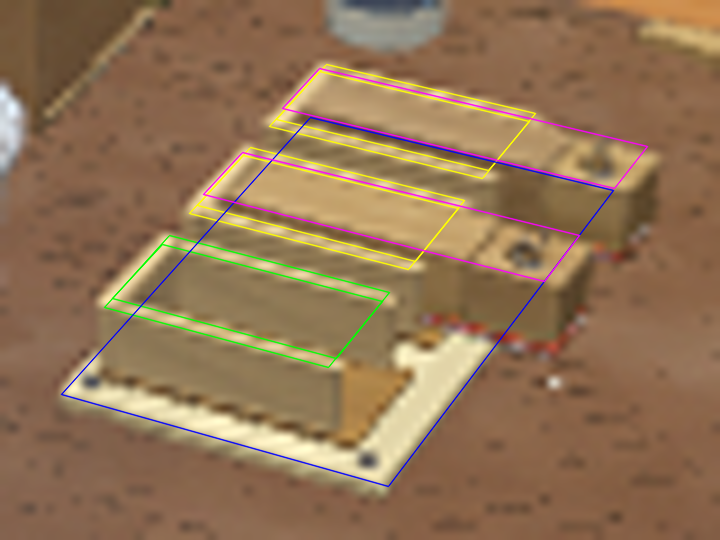

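```bash
cat > go.py <<'E'
import sys
from h import *
from scipy.spatial.transform import Rotation as Rn
# usage: go.py x y z(mm) yaw_of_tool_y(deg)
o=status.get_obs(); R=Rn.from_rotvec(o['orientation']).as_matrix(); p=o['position']*1e3
yaw=np.degrees(np.arctan2(R[1,1],R[0,1]))
print('t',round(o['time'],2),'pos',p.round(1),'yaw',round(yaw,2),'tilt',R[:,2].round(4),'F',o['contact_force'].round(1),'w',round(o['grip_width'],3),'q1,q6',np.degrees(o['q'][[0,5]]).round(1))
if len(sys.argv)>1:
    x,y,z,a=map(float,sys.argv[1:5]); d=R.T@(np.array([x,y,z])-p)
    t=-((a-yaw+180)%360-180); print('row shift',(d/500).round(4),'turn',round(t/30,4),'mm',d.round(1),'deg',round(t,2))
E
python3 go.py 553.7 365.6 180 82.1
```

```text
t 0.1 pos [ 248.8 -490.   230.5] yaw 116.91 tilt [-8.0e-04  1.4e-03 -1.0e+00] F [-0.  -0.3  1.1] w 0.998 q1,q6 [-46.8 -16.3]
row shift [-1.3182  1.2498  0.103 ] turn 1.1603 mm [-659.1  624.9   51.5] deg 34.81
```

Emit:
jog_arm:
  motion:
    - [-0.35,0.33,0,0.5,0]
    - [-0.35,0.33,0,0.5,0]
    - [-0.35,0.33,0,0.5,0]
    - [-0.35,0.33,0,0.5,0]
    - [-0.35,0.33,0,0.5,0]

```text
time: 0.6
position: [0.3303, -0.2619, 0.231]
orientation: [0.326, -3.125, -0.001]
contact_force: [1.1, -0.5, 0.2]
grip_width: 1.001
```

```bash
python3 go.py 553.7 365.6 180 82.1
```

```text
t 0.6 pos [ 330.3 -261.9  231. ] yaw 101.91 tilt [-2.e-04  5.e-04 -1.e+00] F [ 1.1 -0.5  0.2] w 1.001 q1,q6 [-17.  -61.1]
row shift [-0.6962  1.1358  0.1025] turn 0.6604 mm [-348.1  567.9   51.3] deg 19.81
```

Turn sign is right. Continue.

Emit:
jog_arm:
  motion:
    - [-0.27,0.44,0,0.66,0]
    - [-0.27,0.44,0,0.66,0]
    - [-0.27,0.44,0,0.66,0]
    - [-0.27,0.44,0,0.66,0]
    - [-0.27,0.44,0,0.66,0]

```text
time: 1.1
position: [0.4061, -0.05, 0.2313]
orientation: [0.217, 3.134, 0.0]
contact_force: [1.4, -0.7, 0.4]
grip_width: 0.997
```

```bash
python3 go.py 553.7 365.6 160 82.1
```

```text
t 1.1 pos [406.1 -50.  231.3] yaw 82.09 tilt [ 1.e-04  2.e-04 -1.e+00] F [ 1.4 -0.7  0.4] w 0.997 q1,q6 [  15.1 -113.1]
row shift [-0.178   0.8638  0.1427] turn -0.0003 mm [-89.  431.9  71.3] deg -0.01
```

Emit:
jog_arm:
  motion:
    - [-0.1,0.47,0.0,0,0]
    - [-0.1,0.47,0.0,0,0]
    - [-0.1,0.47,0.0,0,0]
    - [-0.1,0.47,0.0,0,0]
    - [-0.1,0.47,0.0,0,0]

```text
time: 1.6
position: [0.4881, 0.1766, 0.2307]
orientation: [-0.214, -3.133, 0.001]
contact_force: [0.3, -1.2, 0.1]
grip_width: 0.996
```

```bash
python3 go.py 553.7 365.6 160 82.1
```

```text
t 1.6 pos [488.1 176.6 230.7] yaw 82.19 tilt [-8.e-04 -3.e-04 -1.e+00] F [ 0.3 -1.2  0.1] w 0.996 q1,q6 [  37.2 -135. ]
row shift [-0.0787  0.3924  0.1412] turn 0.0029 mm [-39.4 196.2  70.6] deg 0.09
```

Emit:
jog_arm:
  motion:
    - [-0.08,0.392,0.1,0.003,0]
    - [-0.08,0.392,0.1,0.003,0]
    - [-0.08,0.392,0.1,0.003,0]
    - [-0.08,0.392,0.1,0.003,0]
    - [-0.08,0.392,0.1,0.003,0]

```text
time: 2.1
position: [0.5536, 0.3663, 0.1756]
orientation: [-0.214, -3.129, 0.007]
contact_force: [0.8, -0.7, -0.9]
grip_width: 0.998
```

```bash
python3 - <<'E'
from h import *
for n,b in(('scene',(120,150,300,290)),('top',(120,120,270,230))):
    p,_=grab(n,n+'1'); x0,y0,x1,y1=b; cv2.imwrite(f'pics/{n}1c.png',cv2.resize(p[y0:y1,x0:x1],None,fx=4,fy=4,interpolation=cv2.INTER_CUBIC))
E
python3 go.py 553.7 365.6 50 82.1
```

```text
t 2.2 pos [554.  363.6 178.7] yaw 82.11 tilt [-0.003  -0.0027 -1.    ] F [ 0.8 -0.2  0.1] w 0.998 q1,q6 [  46.7 -144.6]
row shift [0.0004 0.0047 0.2574] turn 0.0003 mm [  0.2   2.4 128.7] deg 0.01
```

View pics/scene1c.png

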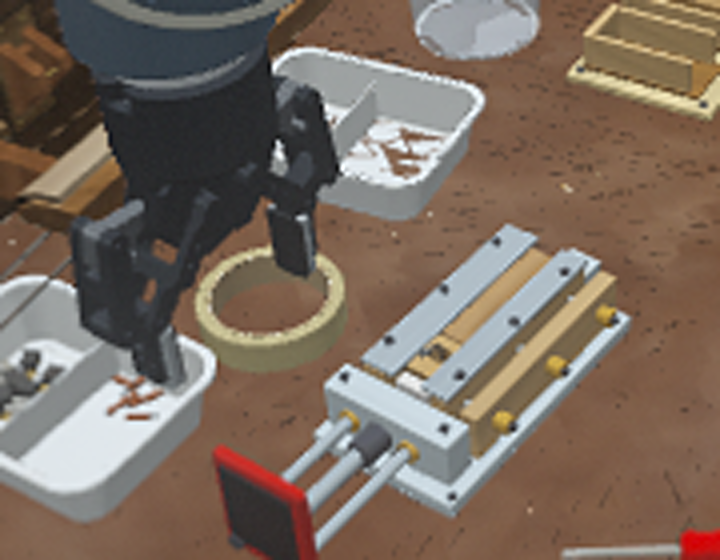

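View pics/top1c.png

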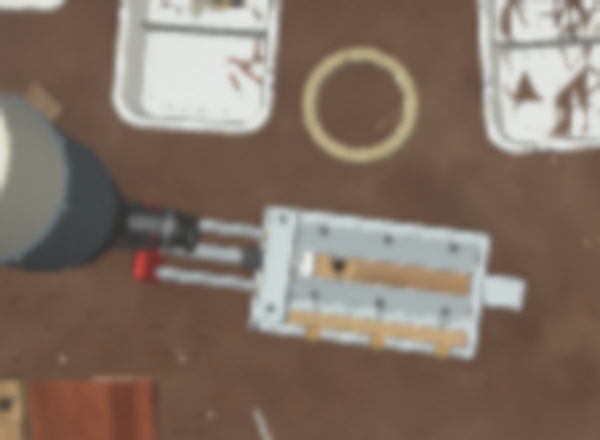

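Emit:
jog_arm:
  motion:
    - [0,0.005,0.08,0,0]
    - [0,0.005,0.16,0,0]
    - [0,0.005,0.24,0,0.3]
    - [0,0.005,0.257,0,0.5]
    - [0,0.005,0.257,0,0.5]
  squeeze: 50

```text
time: 2.7
position: [0.5546, 0.3638, 0.0529]
orientation: [-0.219, -3.133, 0.003]
contact_force: [-1.2, 1.1, 0.7]
grip_width: 0.515
```

```bash
python3 - <<'E'
from h import *
for n,b in(('scene',(150,210,270,310)),('top',(120,140,240,220))):
    p,_=grab(n,n+'2'); x0,y0,x1,y1=b; cv2.imwrite(f'pics/{n}2c.png',cv2.resize(p[y0:y1,x0:x1],None,fx=5,fy=5,interpolation=cv2.INTER_CUBIC))
E
python3 go.py 553.7 365.6 50 82.1
```

```text
t 2.8 pos [556.3 365.6  55.9] yaw 82.03 tilt [ 0.0038  0.0024 -1.    ] F [ 0.1 -0.4  1.1] w 0.502 q1,q6 [  46.8 -144.8]
row shift [ 0.0053 -0.0007  0.0118] turn -0.0023 mm [ 2.6 -0.4  5.9] deg -0.07
```

View pics/scene2c.png

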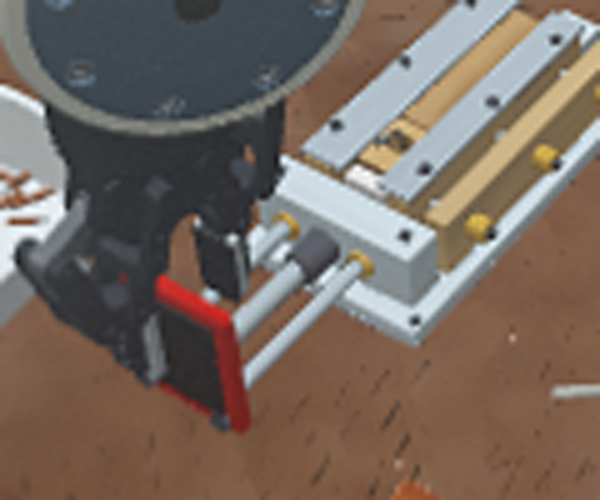

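Emit:
jog_arm:
  motion:
    - [0.003,0,0.006,0,0.6]
    - [0.003,0,0.01,0,0.8]
    - [0.003,0,0.01,0,0.9]
    - [0.003,0,0.01,0,1]
    - [0.003,0,0.01,0,1]
  squeeze: 50

```text
time: 3.3
position: [0.5538, 0.3664, 0.0489]
orientation: [0.218, 3.133, 0.003]
contact_force: [-1.3, 2.3, 5.9]
grip_width: 0.125
```

```bash
python3 go.py 553.7 365.6 50 82.1
```

```text
t 3.3 pos [553.8 366.4  48.9] yaw 82.04 tilt [ 0.0016  0.002  -1.    ] F [-1.3  2.3  5.9] w 0.125 q1,q6 [  46.9 -144.9]
row shift [-0.     -0.0016 -0.0022] turn -0.002 mm [-0.  -0.8 -1.1] deg -0.06
```

Emit:
jog_arm:
  motion:
    - [0,-0.012,0,0,1]
    - [0,-0.024,0,0,1]
    - [0,-0.036,0,0,1]
    - [0,-0.048,0,0,1]
    - [0,-0.06,0,0,1]

```text
time: 3.8
position: [0.55, 0.3394, 0.049]
orientation: [0.217, 3.131, 0.011]
contact_force: [-1.1, 12.6, 1.5]
grip_width: 0.126
```

Emit:
jog_arm:
  motion:
    - [0,-0.012,0,0,1]
    - [0,-0.024,0,0,1]
    - [0,-0.036,0,0,1]
    - [0,-0.046,0,0,1]
    - [0,-0.052,0,0,1]

```text
time: 4.3
position: [0.5463, 0.314, 0.049]
orientation: [0.217, 3.131, 0.012]
contact_force: [-1.9, 13.8, 1.5]
grip_width: 0.125
```

```bash
python3 go.py 545.4 307 49 82.1
```

```text
t 4.3 pos [546.3 314.   49. ] yaw 82.07 tilt [ 0.0035  0.0074 -1.    ] F [-1.9 13.8  1.5] w 0.125 q1,q6 [  44.  -141.8]
row shift [-0.0001 -0.014  -0.0002] turn -0.001 mm [-0.1 -7.  -0.1] deg -0.03
```

Emit:
jog_arm:
  motion:
    - [0,-0.006,0,0,1]
    - [0,-0.012,0,0,1]
    - [0,-0.016,0,0,1]
    - [0,-0.018,0,0,1]
    - [0,-0.018,0,0,1]

```text
time: 4.8
position: [0.5457, 0.3091, 0.049]
orientation: [0.216, 3.129, 0.022]
contact_force: [-0.3, 24.5, -1.4]
grip_width: 0.127
```

```bash
python3 - <<'E'
from h import *
for n,b in(('scene',(165,195,285,300)),('top',(145,160,265,220))):
    p,_=grab(n,n+'3'); x0,y0,x1,y1=b; cv2.imwrite(f'pics/{n}3c.png',cv2.resize(p[y0:y1,x0:x1],None,fx=5.5,fy=5.5,interpolation=cv2.INTER_CUBIC))
E
python3 go.py 545.4 307 49 82.1
```

```text
t 4.9 pos [545.6 309.1  49. ] yaw 82.13 tilt [ 0.0059  0.0132 -0.9999] F [-0.9 24.8 -1.6] w 0.125 q1,q6 [  43.6 -141.3]
row shift [-0.0001 -0.0042 -0.0001] turn 0.0009 mm [-0.1 -2.1 -0. ] deg 0.03
```

View pics/top3c.png

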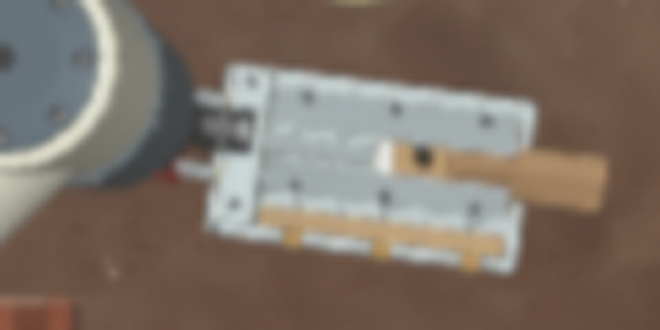

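View pics/scene3c.png

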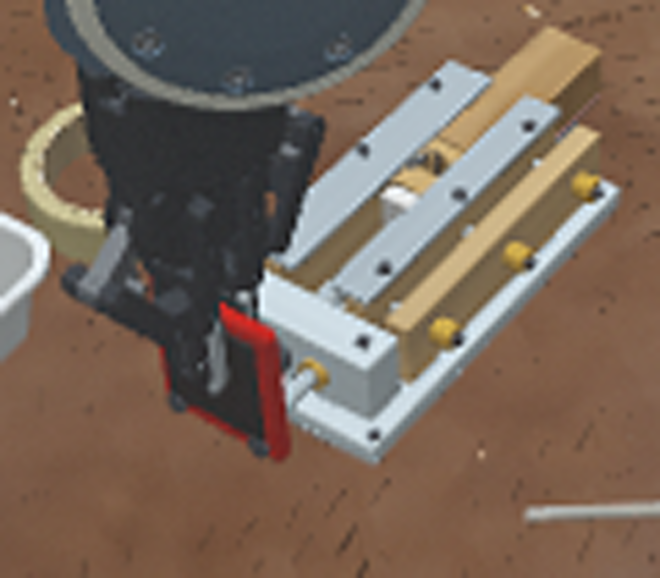

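Emit:
jog_arm:
  motion:
    - [0,-0.003,0,0,1]
    - [0,-0.006,0,0,1]
    - [0,-0.006,0,0,1]

```text
time: 5.2
position: [0.5457, 0.309, 0.049]
orientation: [0.215, 3.128, 0.029]
contact_force: [0.8, 32.4, -4.5]
grip_width: 0.127
```

```bash
python3 go.py 545.4 307 49 82.1
python3 - <<'E'
from fit import *
P=(529.2,190.,-.138)
w=atz('top',145+606/5.5-.5,160+182/5.5-.5,.043)*1e3
d=w[:2]-P[:2]; c,s=np.cos(P[2]),np.sin(P[2]); print(w, c*d[0]+s*d[1], -s*d[0]+c*d[1])
E
```

```text
t 5.2 pos [545.7 309.   49. ] yaw 82.14 tilt [ 0.0078  0.0182 -0.9998] F [ 0.8 32.4 -4.5] w 0.127 q1,q6 [  43.5 -141.1]
row shift [ 0.     -0.0041  0.    ] turn 0.0014 mm [ 0. -2.  0.] deg 0.04
[510.82603418  47.56238306  43.        ] 1.3947747295181792 -143.61104394386268
```

Emit:
jog_arm:
  motion:
    - [0,0.01,0,0,1]
    - [0,0.02,0,0,1]
    - [0,0.03,0,0,1]
    - [0,0.04,0,0,1]
    - [0,0.05,0,0,1]

```text
time: 5.7
position: [0.5478, 0.3249, 0.0489]
orientation: [0.217, 3.132, 0.006]
contact_force: [-1.9, 6.5, 4.2]
grip_width: 0.126
```

Emit:
jog_arm:
  motion:
    - [0,0.01,0,0,1]
    - [0,0.02,0,0,1]
    - [0,0.03,0,0,1]
    - [0,0.04,0,0,1]
    - [0,0.05,0,0,1]

```text
time: 6.2
position: [0.5513, 0.3491, 0.0489]
orientation: [0.218, 3.132, 0.004]
contact_force: [-2.2, 3.2, 5.1]
grip_width: 0.125
```

Emit:
jog_arm:
  motion:
    - [0,0.008,0,0,1]
    - [0,0.014,0,0,1]
    - [0,0.02,0,0,1]
    - [0,0.025,0,0,1]
    - [0,0.028,0,0,1]

```text
time: 6.7
position: [0.5532, 0.3625, 0.0489]
orientation: [0.218, 3.132, 0.003]
contact_force: [-1.3, 3.2, 4.8]
grip_width: 0.125
```

```bash
python3 go.py 553.8 366.4 49 82.1
```

```text
t 6.7 pos [553.2 362.5  48.9] yaw 82.05 tilt [ 0.0017  0.002  -1.    ] F [-1.3  3.2  4.8] w 0.125 q1,q6 [  46.7 -144.7]
row shift [-0.      0.0078 -0.0001] turn -0.0016 mm [-0.   3.9 -0.1] deg -0.05
```

Emit:
jog_arm:
  motion:
    - [0,0.003,0,0,1]
    - [0,0.006,0,0,1]
    - [0,0.008,0,0,1]
    - [0,0.008,0,0,1]

```text
time: 7.1
position: [0.5538, 0.3663, 0.0489]
orientation: [0.218, 3.133, 0.003]
contact_force: [-2.0, 3.1, 5.3]
grip_width: 0.126
```

```bash
python3 go.py 553.8 366.4 49 82.1
```

```text
t 7.1 pos [553.8 366.3  48.9] yaw 82.05 tilt [ 0.0016  0.0018 -1.    ] F [-2.   3.1  5.3] w 0.126 q1,q6 [  46.9 -144.9]
row shift [ 0.      0.0002 -0.0002] turn -0.0018 mm [ 0.   0.1 -0.1] deg -0.05
```

Emit:
jog_arm:
  motion:
    - [0,0.002,0,0,1]
    - [0,0.004,0,0,1]
    - [0,0.006,0,0,1]
    - [0,0.006,0,0,1]

```text
time: 7.5
position: [0.5541, 0.3686, 0.0489]
orientation: [0.218, 3.133, 0.001]
contact_force: [-2.0, 1.9, 6.7]
grip_width: 0.128
```

```bash
python3 go.py 553.8 366.4 49 82.1
```

```text
t 7.5 pos [554.1 368.6  48.9] yaw 82.04 tilt [ 1.2e-03  6.0e-04 -1.0e+00] F [-2.   1.9  6.7] w 0.128 q1,q6 [  47.1 -145. ]
row shift [-0.     -0.0044 -0.0002] turn -0.002 mm [-0.  -2.2 -0.1] deg -0.06
```

Emit:
jog_arm:
  motion:
    - [0,0.002,0,0,1]
    - [0,0.002,0,0,1]
    - [0,0.002,0,0,0.8]
    - [0,0.002,0,0,0.6]
    - [0,0.002,0,0,0.5]

```text
time: 8.0
position: [0.5536, 0.3688, 0.0472]
orientation: [-0.218, -3.133, 0.002]
contact_force: [-1.1, -0.3, 0.2]
grip_width: 0.494
```

Emit:
jog_arm:
  motion:
    - [0,0,-0.05,0,0.5]
    - [0,0,-0.13,0,0.5]
    - [0,0,-0.22,0,0.5]
    - [0,0,-0.3,0,0.4]
    - [0,0,-0.3,0,0.4]

```text
time: 8.5
position: [0.5566, 0.3706, 0.2052]
orientation: [0.217, 3.124, 0.012]
contact_force: [0.8, 0.1, 0.8]
grip_width: 0.597
```

```bash
python3 go.py 513.5 77.4 180 172.1
```

```text
t 8.5 pos [556.6 370.6 205.2] yaw 82.05 tilt [ 0.0102  0.0068 -0.9999] F [0.8 0.1 0.8] w 0.597 q1,q6 [  47.1 -145.1]
row shift [ 0.0046 -0.5931  0.0455] turn -3.0018 mm [   2.3 -296.5   22.8] deg -90.05
```

Emit:
jog_arm:
  motion:
    - [0,-0.1,0,-0.28,0.4]
    - [0,-0.2,0,-0.56,0.4]
    - [0,-0.3,0,-0.84,0.4]
    - [0,-0.4,0,-1,0.4]
    - [0,-0.5,0,-1,0.4]

```text
time: 9.0
position: [0.5184, 0.1197, 0.1974]
orientation: [0.605, -3.082, 0.001]
contact_force: [1.7, -0.5, 0.5]
grip_width: 0.597
```

Emit:
jog_arm:
  motion:
    - [0,0,0,-0.28,0.4]
    - [0,0,0,-0.56,0.4]
    - [0,0,0,-0.84,0.4]
    - [0,0,0,-1,0.4]

```text
time: 9.4
position: [0.519, 0.1214, 0.1974]
orientation: [1.384, -2.819, 0.0]
contact_force: [1.4, -0.4, 0.1]
grip_width: 0.607
```

Emit:
jog_arm:
  motion:
    - [0,0,0,-0.28,0.4]
    - [0,0,0,-0.56,0.4]
    - [0,0,0,-0.84,0.4]
    - [0,0,0,-1,0.4]

```text
time: 9.8
position: [0.519, 0.1216, 0.1973]
orientation: [2.067, -2.364, -0.0]
contact_force: [0.1, -0.1, 0.2]
grip_width: 0.602
```

```bash
python3 go.py 513 76 180 172.1
python3 - <<'E'
from h import *
for n,b in(('scene',(165,165,285,290)),('top',(145,160,265,220))):
    p,_=grab(n,n+'4'); x0,y0,x1,y1=b; cv2.imwrite(f'pics/{n}4c.png',cv2.resize(p[y0:y1,x0:x1],None,fx=6,fy=6,interpolation=cv2.INTER_CUBIC))
E
```

```text
t 9.8 pos [519.  121.6 197.3] yaw 172.33 tilt [-7.e-04 -4.e-04 -1.e+00] F [ 0.1 -0.1  0.2] w 0.602 q1,q6 [ 30.  -37.7]
row shift [ 0.0919 -0.0003  0.0346] turn 0.0075 mm [46.  -0.1 17.3] deg 0.23
```

View pics/top4c.png

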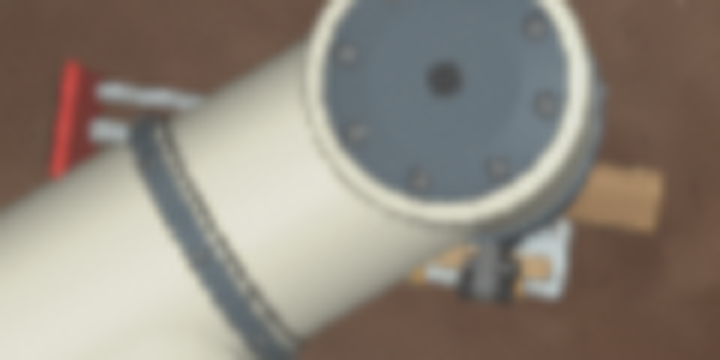

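View pics/scene4c.png

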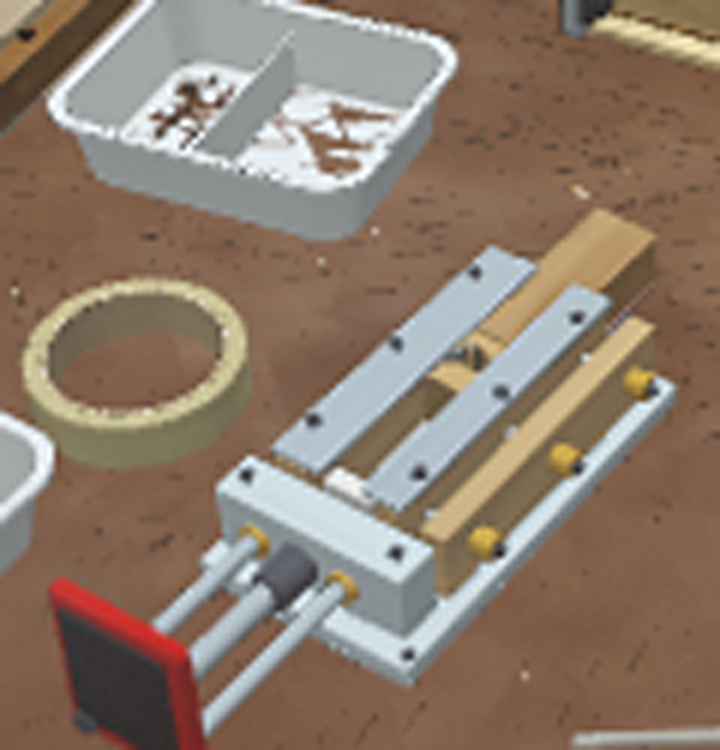

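Emit:
jog_arm:
  motion:
    - [0.099,0,0,0.0075,0.4]
    - [0.099,0,0.09,0.0075,0.4]
    - [0.099,0,0.18,0.0075,0.4]
    - [0.099,0,0.24,0.0075,0.4]
    - [0.099,0,0.24,0.0075,0.4]
  squeeze: 40

```text
time: 10.4
position: [0.5089, 0.0714, 0.0735]
orientation: [2.047, -2.371, -0.006]
contact_force: [-0.5, -0.3, 0.4]
grip_width: 0.6
```

```bash
python3 - <<'E'
from h import *
for n,b in(('scene',(185,165,305,265)),('top',(205,160,285,220))):
    p,_=grab(n,n+'5'); x0,y0,x1,y1=b; cv2.imwrite(f'pics/{n}5c.png',cv2.resize(p[y0:y1,x0:x1],None,fx=6,fy=6,interpolation=cv2.INTER_CUBIC))
E
python3 go.py 513 72.5 13 172.1
```

```text
t 10.5 pos [512.8  72.6  78.5] yaw 171.75 tilt [ 3.e-04 -8.e-04 -1.e+00] F [1.1 0.5 0.5] w 0.596 q1,q6 [ 25.4 -33.7]
row shift [ 0.     -0.0003  0.131 ] turn -0.0116 mm [ 0.  -0.2 65.5] deg -0.35
```

View pics/scene5c.png

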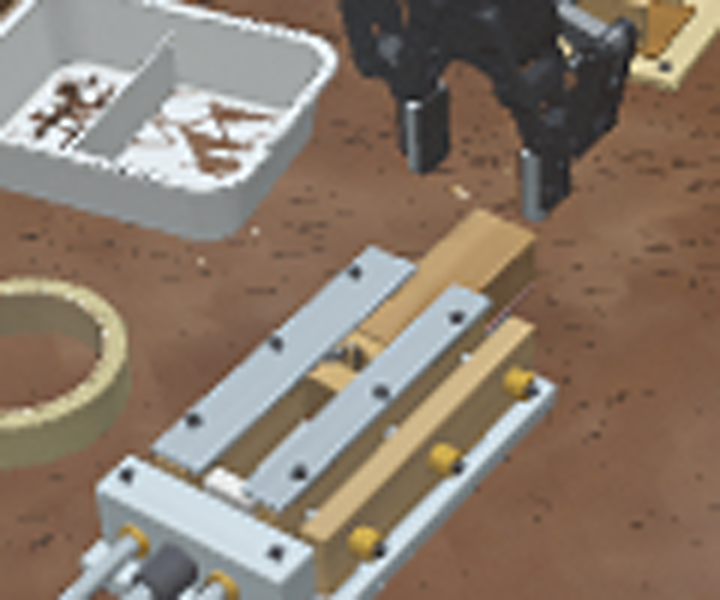

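Emit:
jog_arm:
  motion:
    - [0,0,0.04,0,0.4]
    - [0,0,0.08,0,0.4]
    - [0,0,0.11,0,0.4]
    - [0,0,0.129,0,0.4]
    - [0,0,0.129,0,0.4]

```text
time: 11.0
position: [0.5129, 0.073, 0.0138]
orientation: [-2.056, 2.374, -0.001]
contact_force: [-1.2, -0.3, 0.1]
grip_width: 0.6
```

```bash
python3 - <<'E'
from h import *
for n,b in(('scene',(185,165,305,265)),('top',(205,160,285,220))):
    p,_=grab(n,n+'6'); x0,y0,x1,y1=b; cv2.imwrite(f'pics/{n}6c.png',cv2.resize(p[y0:y1,x0:x1],None,fx=6,fy=6,interpolation=cv2.INTER_CUBIC))
E
python3 go.py 513 72.5 13 172.1
```

```text
t 11.1 pos [513.5  73.1  14.7] yaw 171.81 tilt [ 2.3e-03  6.0e-04 -1.0e+00] F [ 0.8  0.4 -0.6] w 0.6 q1,q6 [ 25.4 -33.7]
row shift [0.0014 0.0008 0.0034] turn -0.0095 mm [0.7 0.4 1.7] deg -0.29
```

View pics/scene6c.png

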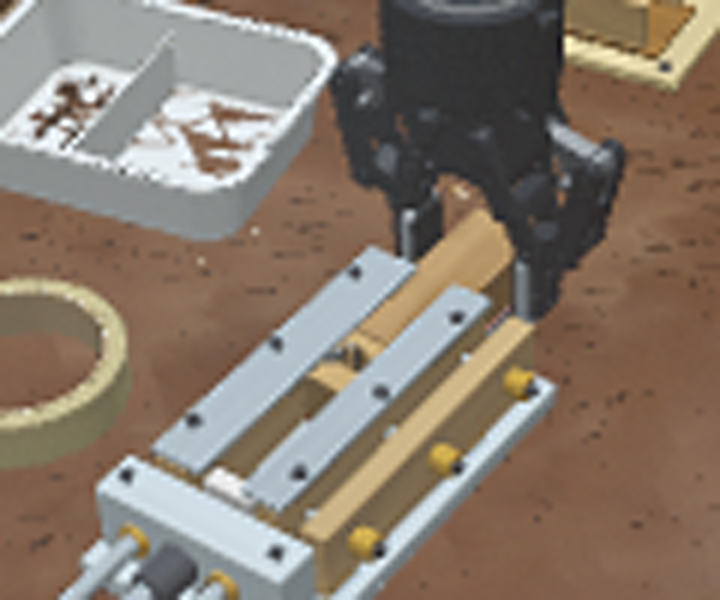

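Emit:
jog_arm:
  motion:
    - [0,0,0.002,-0.01,0.5]
    - [0,0,0.002,-0.01,0.6]
    - [0,0,0.002,-0.01,0.7]
    - [0,0,0.002,-0.01,0.8]
    - [0,0,0.002,-0.01,0.8]
  squeeze: 40

```text
time: 11.6
position: [0.5129, 0.0729, 0.0131]
orientation: [-2.062, 2.368, -0.001]
contact_force: [-0.7, 0.5, 6.4]
grip_width: 0.373
```

```bash
python3 go.py 513 72.5 13 172.1
```

```text
t 11.6 pos [512.9  72.9  13.1] yaw 172.11 tilt [ 1.4e-03  4.0e-04 -1.0e+00] F [-0.7  0.5  6.4] w 0.373 q1,q6 [ 25.4 -33.3]
row shift [ 0.0008 -0.0003  0.0002] turn 0.0002 mm [ 0.4 -0.1  0.1] deg 0.01
```

Emit:
jog_arm:
  motion:
    - [0.014,0,0,0,0.8]
    - [0.028,0,0,0,0.8]
    - [0.042,0,0,0,0.8]
    - [0.056,0,0,0,0.8]
    - [0.07,0,0,0,0.8]

```text
time: 12.1
position: [0.5085, 0.0408, 0.0129]
orientation: [-2.06, 2.365, 0.002]
contact_force: [-2.1, 11.9, 4.6]
grip_width: 0.372
```

Emit:
jog_arm:
  motion:
    - [0.014,0,0,0,0.8]
    - [0.028,0,0,0,0.8]
    - [0.042,0,0,0,0.8]
    - [0.05,0,0,0,0.8]
    - [0.05,0,0,0,0.8]

```text
time: 12.6
position: [0.5049, 0.0149, 0.0128]
orientation: [-2.061, 2.366, 0.001]
contact_force: [-0.7, 6.6, 3.4]
grip_width: 0.371
```

```bash
python3 - <<'E'
from h import *
for n,b in(('scene',(185,155,305,255)),('top',(205,160,285,220))):
    p,_=grab(n,n+'7'); x0,y0,x1,y1=b; cv2.imwrite(f'pics/{n}7c.png',cv2.resize(p[y0:y1,x0:x1],None,fx=6,fy=6,interpolation=cv2.INTER_CUBIC))
E
python3 go.py 513 72.5 13 172.1
```

```text
t 12.7 pos [504.9  14.9  12.8] yaw 172.11 tilt [ 0.0022  0.0026 -1.    ] F [-1.5  6.2  3.4] w 0.369 q1,q6 [ 19.4 -27.2]
row shift [-1.164e-01 -2.000e-04 -1.000e-04] turn 0.0005 mm [-58.2  -0.1  -0.1] deg 0.01
```

View pics/scene7c.png

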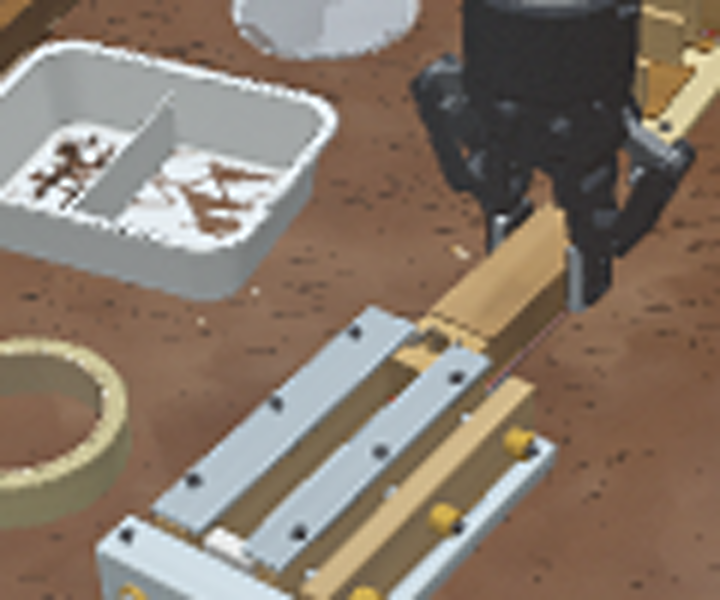

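Emit:
jog_arm:
  motion:
    - [0.008,0,0,0,0.8]
    - [0.008,0,0,0,0.8]
    - [0.006,0,0,0,0.7]
    - [0.006,0,0,0,0.6]
    - [0.006,0,0,0,0.4]

```text
time: 13.2
position: [0.5033, 0.01, 0.012]
orientation: [2.063, -2.369, -0.0]
contact_force: [-0.1, 0.2, -0.1]
grip_width: 0.555
```

```bash
python3 - <<'E'
from h import *
for n,b in(('scene',(185,155,305,255)),('top',(205,160,285,220))):
    p,_=grab(n,n+'8'); x0,y0,x1,y1=b; cv2.imwrite(f'pics/{n}8c.png',cv2.resize(p[y0:y1,x0:x1],None,fx=6,fy=6,interpolation=cv2.INTER_CUBIC))
E
python3 go.py 514.6 85 13 172.1
```

```text
t 13.3 pos [503.3  10.   12. ] yaw 172.09 tilt [-8.e-04 -4.e-04 -1.e+00] F [-0.8 -0.1  0.2] w 0.6 q1,q6 [ 19.  -26.9]
row shift [-0.1517 -0.0017 -0.002 ] turn -0.0003 mm [-75.8  -0.8  -1. ] deg -0.01
```

View pics/scene8c.png

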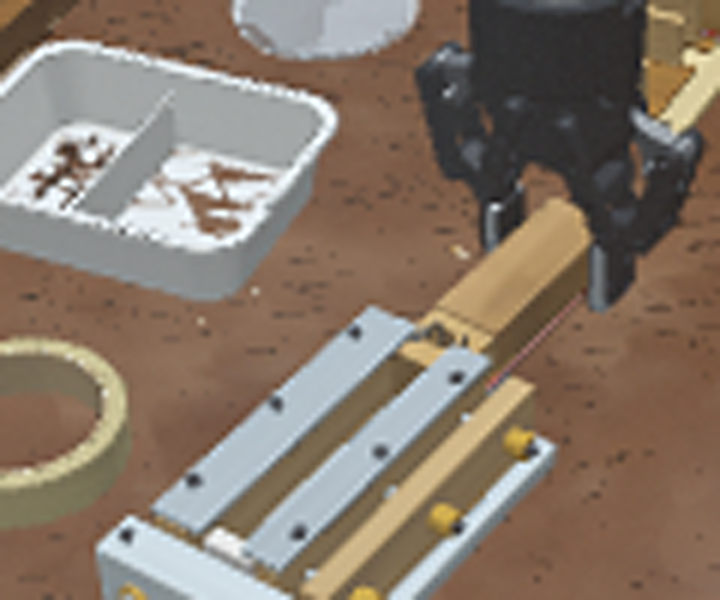

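Emit:
jog_arm:
  motion:
    - [-0.03,0,0,0,0.4]
    - [-0.07,-0.001,0,0,0.4]
    - [-0.11,-0.001,0,0,0.4]
    - [-0.14,-0.001,0,0,0.4]
    - [-0.151,-0.001,0,0,0.4]

```text
time: 13.8
position: [0.5148, 0.0866, 0.0122]
orientation: [-2.065, 2.367, -0.0]
contact_force: [-0.2, 0.5, 0.5]
grip_width: 0.603
```

Emit:
jog_arm:
  motion:
    - [0,0,0,0,0.5]
    - [0,0,0,0,0.6]
    - [0,0,0,0,0.7]
    - [0,0,0,0,0.8]
    - [0,0,0,0,0.8]
  squeeze: 50

```text
time: 14.3
position: [0.5148, 0.0846, 0.0124]
orientation: [-2.062, 2.369, -0.001]
contact_force: [2.0, -0.2, -0.3]
grip_width: 0.368
```

```bash
python3 - <<'E'
from h import *
for n,b in(('scene',(185,155,305,255)),('top',(205,160,285,220))):
    p,_=grab(n,n+'9'); x0,y0,x1,y1=b; cv2.imwrite(f'pics/{n}9c.png',cv2.resize(p[y0:y1,x0:x1],None,fx=6,fy=6,interpolation=cv2.INTER_CUBIC))
E
python3 go.py 514.6 85 13 172.1
```

```text
t 14.4 pos [514.7  84.6  12.4] yaw 172.08 tilt [ 3.e-04 -3.e-04 -1.e+00] F [ 1.4 -1.  -1.7] w 0.369 q1,q6 [ 26.6 -34.5]
row shift [-0.0007  0.0004 -0.0012] turn -0.0006 mm [-0.4  0.2 -0.6] deg -0.02
```

View pics/scene9c.png

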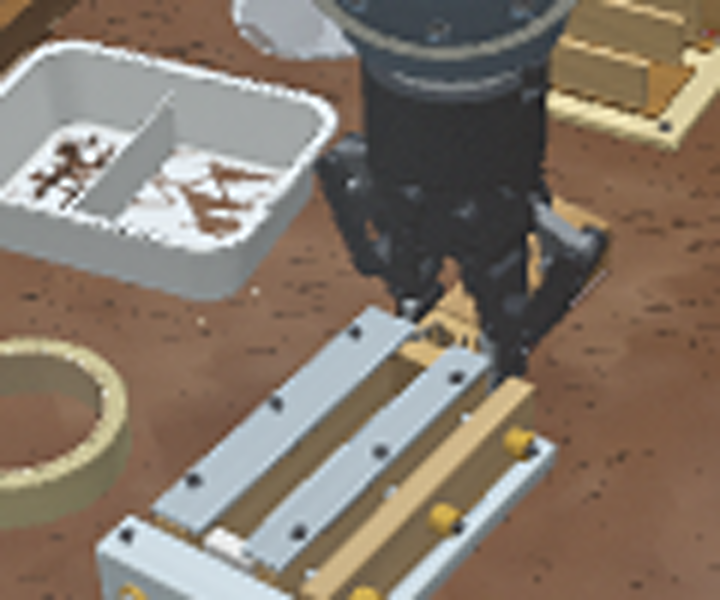

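View pics/top9c.png

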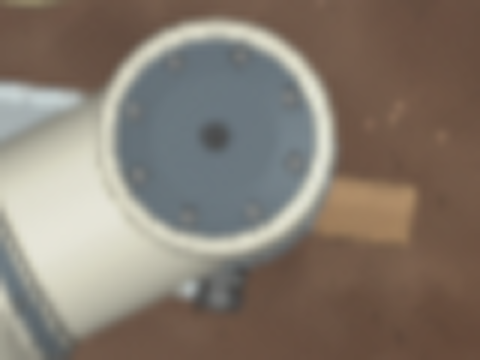

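Run:
```python
from fit import *
P=(529.2,190.,-.138); c,s=np.cos(P[2]),np.sin(P[2])
for u,v in [(418,188),(411,244)]:
    w=atz('top',205+u/6-.5,160+v/6-.5,.043)*1e3; d=w[:2]-P[:2]; print(w, c*d[0]+s*d[1], -s*d[0]+c*d[1])
```

```text
[515.83093735 -16.69729153  43.        ] 15.191812172714169 -206.5713218328865
[485.1204008  -12.38988054  43.        ] -15.819300242911272 -206.5294762291101
```

Emit:
jog_arm:
  motion:
    - [0.016,0,0,0,0.8]
    - [0.032,0,0,0,0.8]
    - [0.05,0,0,0,0.8]
    - [0.07,0,0,0,0.8]
    - [0.09,0,0,0,0.8]

```text
time: 14.9
position: [0.5079, 0.0394, 0.0122]
orientation: [2.062, -2.369, -0.0]
contact_force: [0.1, 0.1, 0.1]
grip_width: 0.368
```

Emit:
jog_arm:
  motion:
    - [0.03,0,0,0,0.8]
    - [0.06,0,-0.03,0,0.8]
    - [0.08,0,-0.09,0,0.8]
    - [0.08,0,-0.16,0,0.8]
    - [0.08,0,-0.18,0,0.8]

```text
time: 15.4
position: [0.5045, -0.0003, 0.1058]
orientation: [-2.06, 2.366, -0.005]
contact_force: [0.9, -0.0, -1.2]
grip_width: 0.369
```

```bash
python3 - <<'E'
from h import *
for n,b in(('scene',(185,125,325,235)),('top',(205,140,325,230))):
    p,_=grab(n,n+'10'); x0,y0,x1,y1=b; cv2.imwrite(f'pics/{n}10c.png',cv2.resize(p[y0:y1,x0:x1],None,fx=5,fy=5,interpolation=cv2.INTER_CUBIC))
E
python3 go.py 490 -140 110 268.8
```

```text
t 15.5 pos [5.036e+02 3.000e-01 1.037e+02] yaw 172.06 tilt [ 3.2e-03  9.0e-04 -1.0e+00] F [ 0.6  0.4 -1.9] w 0.37 q1,q6 [ 17.9 -25.8]
row shift [ 0.2817 -0.0118 -0.0129] turn -3.2245 mm [140.8  -5.9  -6.5] deg -96.74
```

View pics/scene10c.png

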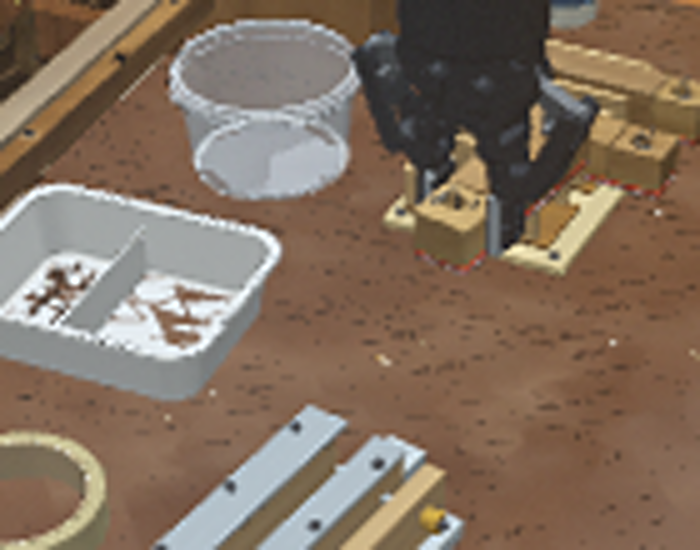

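Emit:
jog_arm:
  motion:
    - [0.04,0,0,-0.28,0.8]
    - [0.08,0,0,-0.56,0.8]
    - [0.12,0,0,-0.84,0.8]
    - [0.14,0,0,-1,0.8]
    - [0.14,0,0,-1,0.8]

```text
time: 16.0
position: [0.4916, -0.0697, 0.1004]
orientation: [2.603, -1.754, -0.005]
contact_force: [-0.4, -0.6, -0.2]
grip_width: 0.364
```

Emit:
jog_arm:
  motion:
    - [0,0,0,-0.28,0.8]
    - [0,0,0,-0.56,0.8]
    - [0,0,0,-0.84,0.8]
    - [0,0,0,-1,0.8]

```text
time: 16.4
position: [0.4924, -0.0681, 0.1009]
orientation: [2.972, -1.016, -0.004]
contact_force: [0.0, -0.1, -0.7]
grip_width: 0.368
```

Emit:
jog_arm:
  motion:
    - [0,0,0,-0.28,0.8]
    - [0,0,0,-0.56,0.8]
    - [0,0,0,-0.84,0.8]
    - [0,0,0,-1,0.8]

```text
time: 16.8
position: [0.4925, -0.068, 0.1009]
orientation: [3.134, -0.212, -0.004]
contact_force: [0.5, 0.6, -0.3]
grip_width: 0.369
```

```bash
python3 go.py 489.8 -158.9 90 268.8
```

```text
t 16.8 pos [492.5 -68.  100.9] yaw -97.72 tilt [-2.4e-03  1.0e-04 -1.0e+00] F [ 0.5  0.6 -0.3] w 0.369 q1,q6 [10.2 72.1]
row shift [0.0192 0.1808 0.0218] turn -0.2175 mm [ 9.6 90.4 10.9] deg -6.52
```

Emit:
jog_arm:
  motion:
    - [0.019,0.08,0,-0.217,0.8]
    - [0.019,0.16,0,-0.217,0.8]
    - [0.019,0.181,0.03,-0.217,0.8]
    - [0.019,0.181,0.05,-0.217,0.8]
    - [0.019,0.181,0.05,-0.217,0.8]

```text
time: 17.3
position: [0.4884, -0.1588, 0.0748]
orientation: [-3.14, 0.041, 0.008]
contact_force: [0.1, 0.3, -0.8]
grip_width: 0.367
```

```bash
python3 - <<'E'
from h import *
for n,b in(('scene',(225,95,345,190)),('top',(285,140,385,215))):
    p,_=grab(n,n+'11'); x0,y0,x1,y1=b; cv2.imwrite(f'pics/{n}11c.png',cv2.resize(p[y0:y1,x0:x1],None,fx=6.5,fy=6.2,interpolation=cv2.INTER_CUBIC))
E
python3 go.py 489.8 -158.9 60 268.8
```

```text
t 17.4 pos [ 490.1 -158.7   76.9] yaw -91.37 tilt [-0.0013 -0.     -1.    ] F [ 0.4  0.  -1.1] w 0.37 q1,q6 [-0.5 89.1]
row shift [-0.0005  0.0005  0.0337] turn -0.0055 mm [-0.3  0.2 16.9] deg -0.17
```

View pics/scene11c.png

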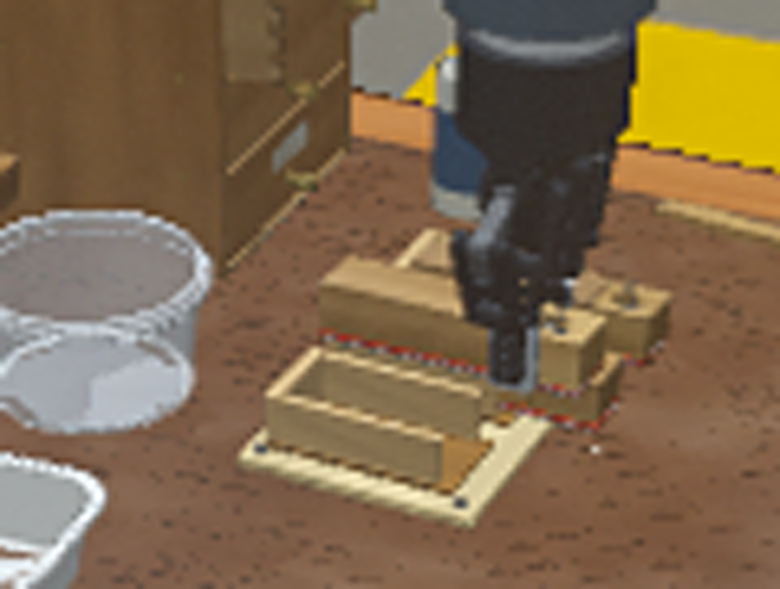

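View pics/top11c.png

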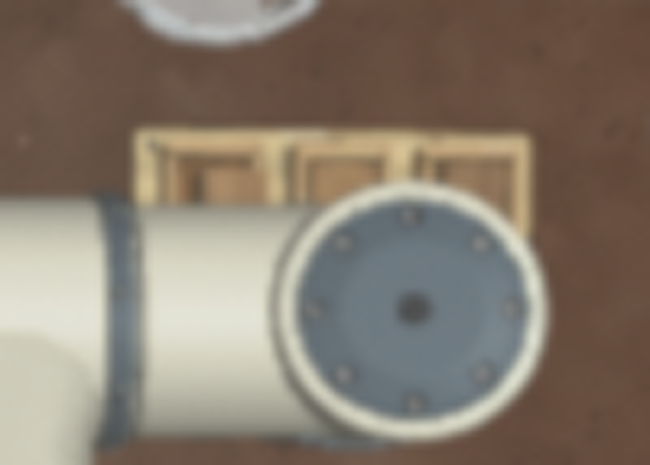

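```bash
cat > ov2.py <<'E'
from ov import *
import sys
def draw(n,tag,box,k,tcp,yawp,zb,out,cpose):
    p=np.load(tag+'.npz')['p']; x0,y0,x1,y1=box
    im=cv2.resize(p[y0:y1,x0:x1],None,fx=k,fy=k,interpolation=cv2.INTER_CUBIC)
    def dl(pose,L):
        for A,B_,c in L:
            q=[((proj(n,fw(pose,X))-[x0,y0]+.5)*k) for X in (A,B_)]
            cv2.line(im,tuple(map(int,q[0])),tuple(map(int,q[1])),c,1,cv2.LINE_AA)
    # pallet frame: x along cradle x ; grip at local 0, plain end +100.5, hook end -27.5
    L=rect(-27.5,100.5,-16,16,zb,M)+rect(-27.5,100.5,-16,16,zb+31,M)
    dl((tcp[0],tcp[1],yawp),L)
    dl(cpose,cradle(0,G)+rect(-61+5,61+5,-169,37,8,B))
    cv2.imwrite(out,im)
E
python3 - <<'E'
from ov2 import *
cp=(551.3,-160.2,-.0214)
draw('top','top11',(285,140,385,215),8,(490.1,-158.7),np.radians(-1.37),76.5,'pics/o5.png',cp)
draw('scene','scene11',(245,105,345,180),8,(490.1,-158.7),np.radians(-1.37),76.5,'pics/o6.png',cp)
E
```

```text
(no output)
```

View pics/o5.png

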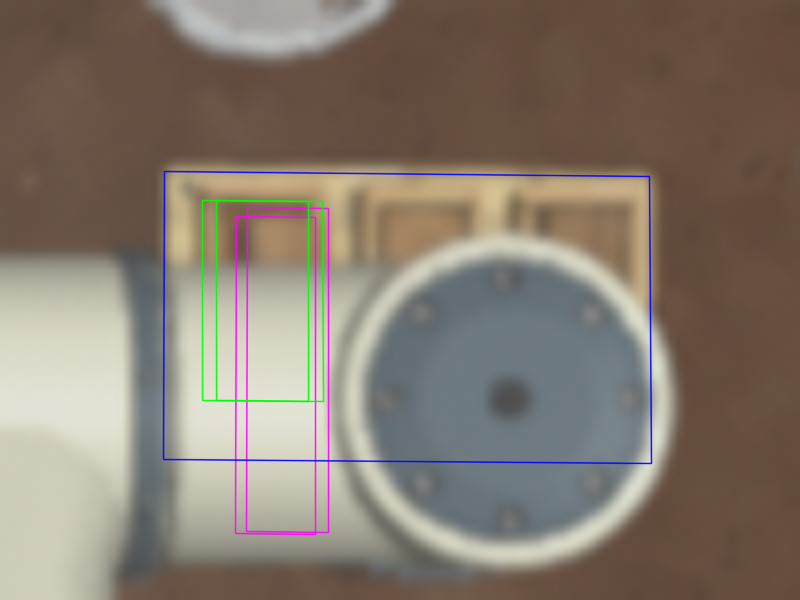

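View pics/o6.png

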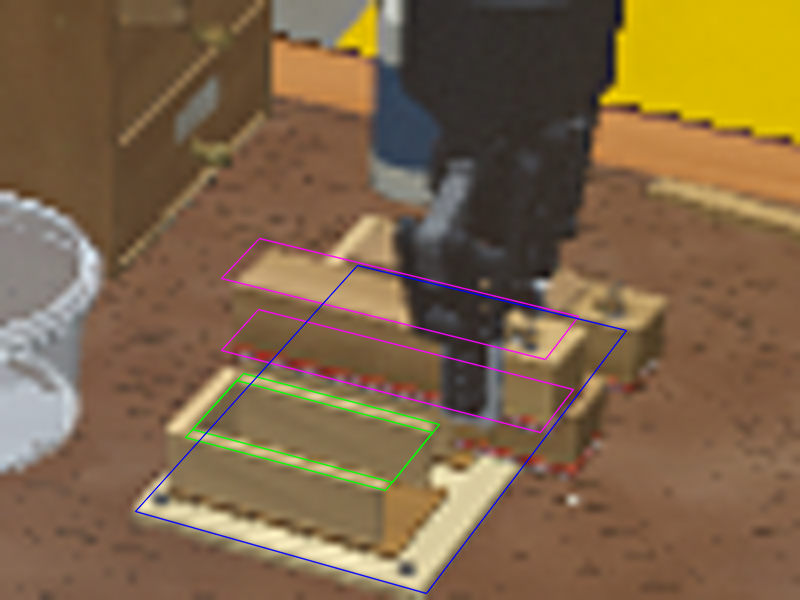

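Emit:
jog_arm:
  motion:
    - [0,0,0.03,-0.005,0.8]
    - [0,0,0.06,-0.005,0.8]
    - [0,0,0.06,-0.005,0.8]

```text
time: 17.7
position: [0.4893, -0.1584, 0.0461]
orientation: [-3.141, 0.033, 0.005]
contact_force: [-1.0, -0.6, -1.1]
grip_width: 0.367
```

```bash
python3 go.py 489.8 -158.9 60 268.8;python3 - <<'E'
from ov2 import *
o=status.get_obs(); t=o['position']*1e3
cp=(551.3,-160.2,-.0214)
for n,b in(('scene',(260,115,340,175)),('top',(295,145,375,205))):
    p,_=grab(n,n+'12'); x0,y0,x1,y1=b; cv2.imwrite(f'pics/{n}12c.png',cv2.resize(p[y0:y1,x0:x1],None,fx=10,fy=10,interpolation=cv2.INTER_CUBIC))
    draw(n,n+'12',b,10,t[:2],np.radians(-1.2),t[2]-.4,f'pics/o7{n}.png',cp)
E
```

```text
t 17.7 pos [ 489.3 -158.4   46.1] yaw -91.21 tilt [-2.9e-03  5.0e-04 -1.0e+00] F [-1.  -0.6 -1.1] w 0.367 q1,q6 [-0.5 89.3]
row shift [ 0.001   0.0009 -0.0279] turn -0.0002 mm [  0.5   0.5 -13.9] deg -0.01
```

View pics/scene12c.png

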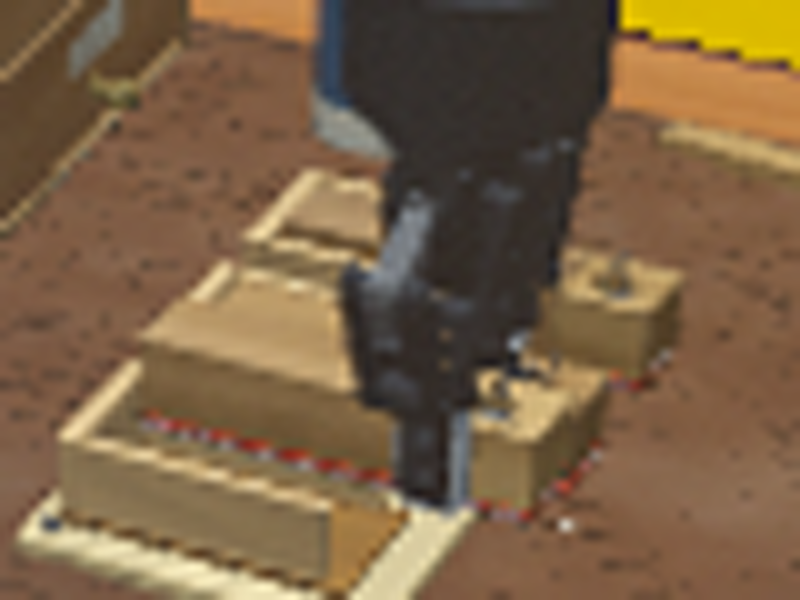

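View pics/o7scene.png

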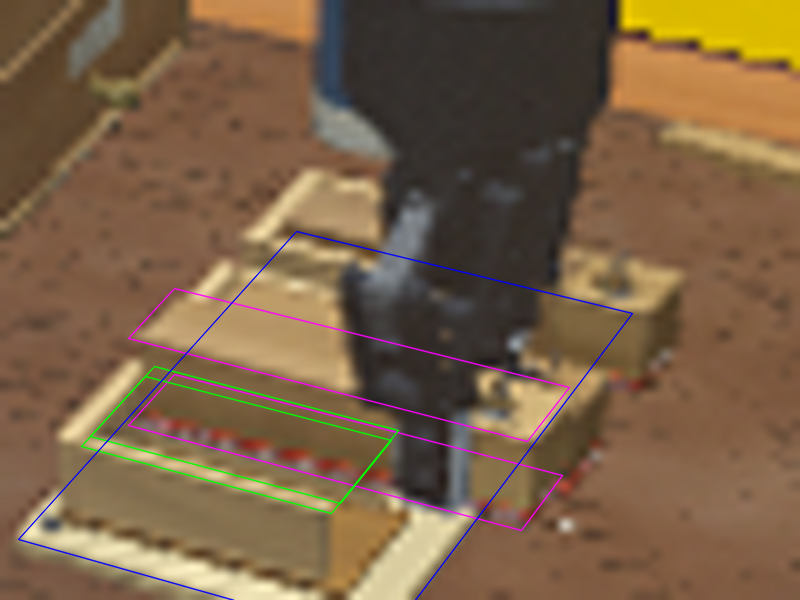

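View pics/top12c.png

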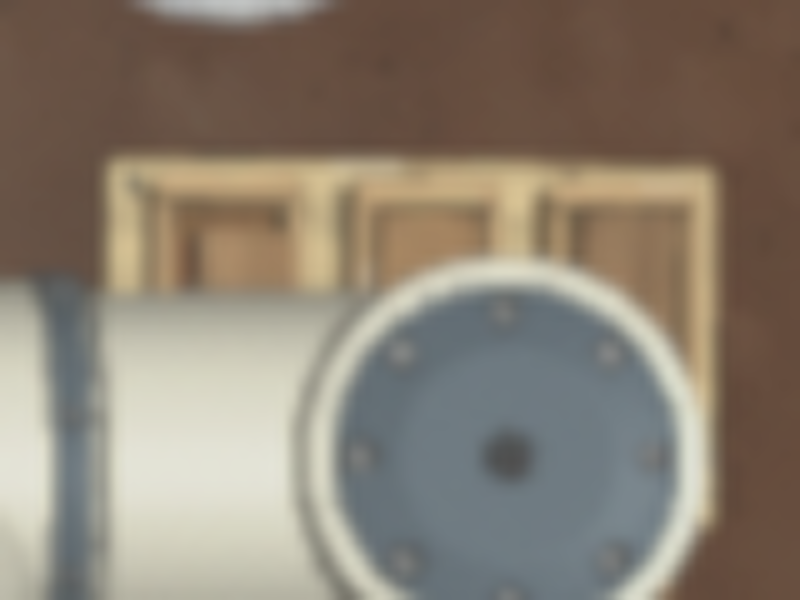

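View pics/o7top.png

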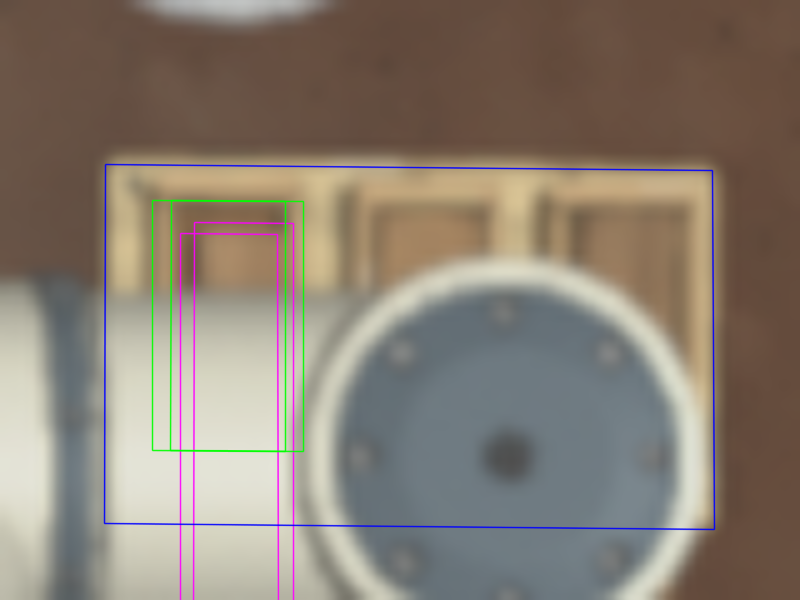

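Emit:
jog_arm:
  motion:
    - [0,0,0.008,0,0.8]
    - [0,0,0.016,0,0.8]
    - [0,0,0.024,0,0.8]
    - [0,0,0.03,0,0.8]
    - [0,0,0.03,0,0.8]

```text
time: 18.3
position: [0.4898, -0.1594, 0.0318]
orientation: [-3.141, 0.034, 0.002]
contact_force: [0.1, 0.7, -1.2]
grip_width: 0.364
```

```bash
python3 go.py 489.8 -158.9 13.5 268.8;python3 - <<'E'
from h import *
for n,b in(('scene',(260,115,340,175)),('top',(295,145,375,205))):
    p,_=grab(n,n+'13'); x0,y0,x1,y1=b; cv2.imwrite(f'pics/{n}13c.png',cv2.resize(p[y0:y1,x0:x1],None,fx=10,fy=10,interpolation=cv2.INTER_CUBIC))
E
```

```text
t 18.3 pos [ 489.8 -159.4   31.8] yaw -91.25 tilt [-1.e-03  1.e-04 -1.e+00] F [ 0.1  0.7 -1.2] w 0.364 q1,q6 [-0.6 89.3]
row shift [-0.0001 -0.001   0.0365] turn -0.0016 mm [-0.  -0.5 18.3] deg -0.05
```

View pics/scene13c.png

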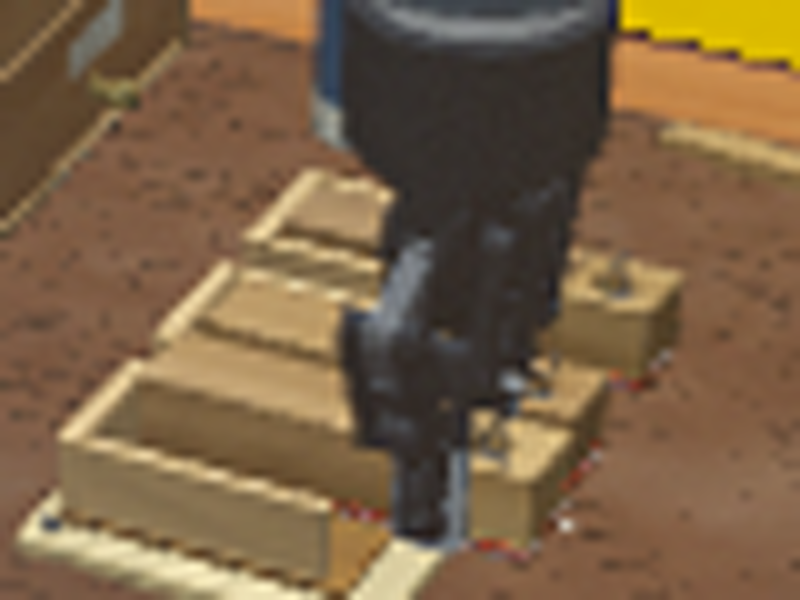

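View pics/top13c.png

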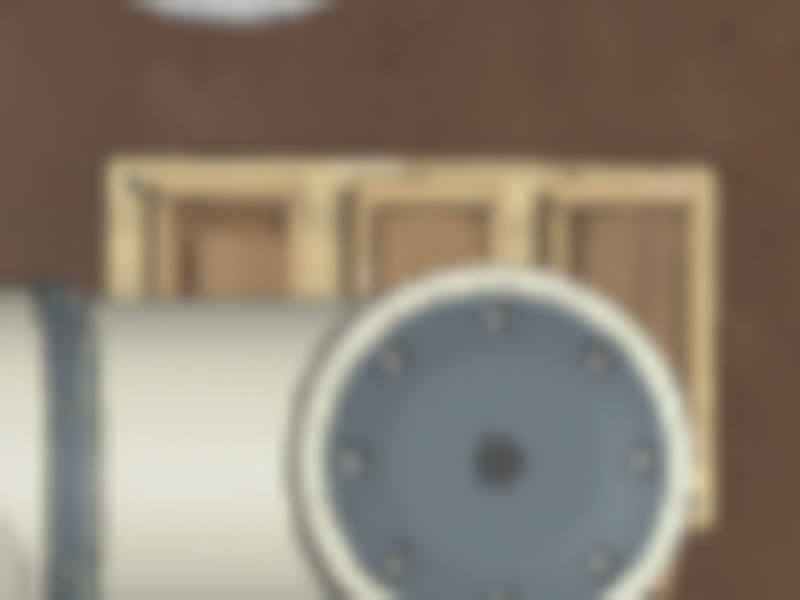

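Emit:
jog_arm:
  motion:
    - [0,-0.002,0.008,0,0.8]
    - [0,-0.002,0.016,0,0.8]
    - [0,-0.002,0.024,0,0.8]
    - [0,-0.002,0.032,0,0.8]
    - [0,-0.002,0.036,0,0.8]

```text
time: 18.9
position: [0.4899, -0.1584, 0.0137]
orientation: [-3.141, 0.034, 0.001]
contact_force: [0.4, -0.2, -1.3]
grip_width: 0.366
```

```bash
python3 go.py 499.8 -159.1 12.5 268.8
```

```text
t 18.9 pos [ 489.9 -158.4   13.7] yaw -91.24 tilt [-9.e-04  1.e-04 -1.e+00] F [ 0.4 -0.2 -1.3] w 0.366 q1,q6 [-0.5 89.2]
row shift [0.0198 0.001  0.0023] turn -0.0015 mm [9.9 0.5 1.2] deg -0.04
```

Emit:
jog_arm:
  motion:
    - [0.004,0,0,0,0.8]
    - [0.008,0,0,0,0.8]
    - [0.012,0,0,0,0.8]
    - [0.016,0,0,0,0.8]
    - [0.016,0,0,0,0.8]

```text
time: 19.4
position: [0.4987, -0.1586, 0.0144]
orientation: [3.141, -0.034, 0.001]
contact_force: [0.0, 0.2, -0.9]
grip_width: 0.368
```

Emit:
jog_arm:
  motion:
    - [0.002,0,0,0,0.8]
    - [0.004,0,0,0,0.8]
    - [0.004,0,0,0,0.8]

```text
time: 19.7
position: [0.5004, -0.1587, 0.0143]
orientation: [3.141, -0.034, 0.0]
contact_force: [-0.1, -1.1, -0.8]
grip_width: 0.368
```

Emit:
jog_arm:
  motion:
    - [0.002,0,0.001,0,0.8]
    - [0.004,0,0.001,0,0.8]
    - [0.004,0,0.001,0,0.8]

```text
time: 20.0
position: [0.5024, -0.1587, 0.0138]
orientation: [3.141, -0.034, 0.0]
contact_force: [-0.0, 0.1, -1.3]
grip_width: 0.367
```

Emit:
jog_arm:
  motion:
    - [0.002,0,0,0,0.8]
    - [0.004,0,0,0,0.8]
    - [0.004,0,0,0,0.8]

```text
time: 20.3
position: [0.5044, -0.1587, 0.0138]
orientation: [3.141, -0.034, 0.0]
contact_force: [-0.3, 0.2, -0.9]
grip_width: 0.366
```

Run:
```python
from h import *
for n,b in(('scene',(260,115,340,175)),('top',(295,145,375,205))):
    p,_=grab(n,n+'14'); x0,y0,x1,y1=b; cv2.imwrite(f'pics/{n}14c.png',cv2.resize(p[y0:y1,x0:x1],None,fx=10,fy=10,interpolation=cv2.INTER_CUBIC))
```

```text
(no output)
```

View pics/scene14c.png

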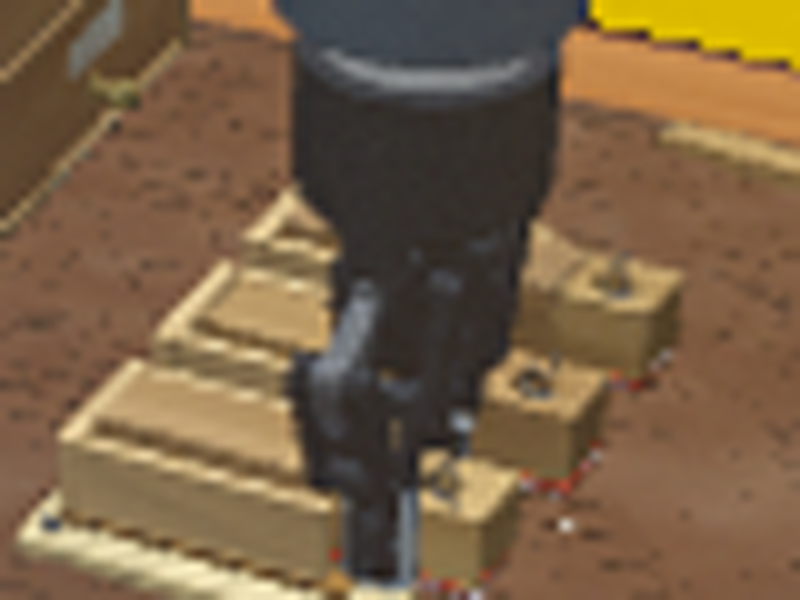

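View pics/top14c.png

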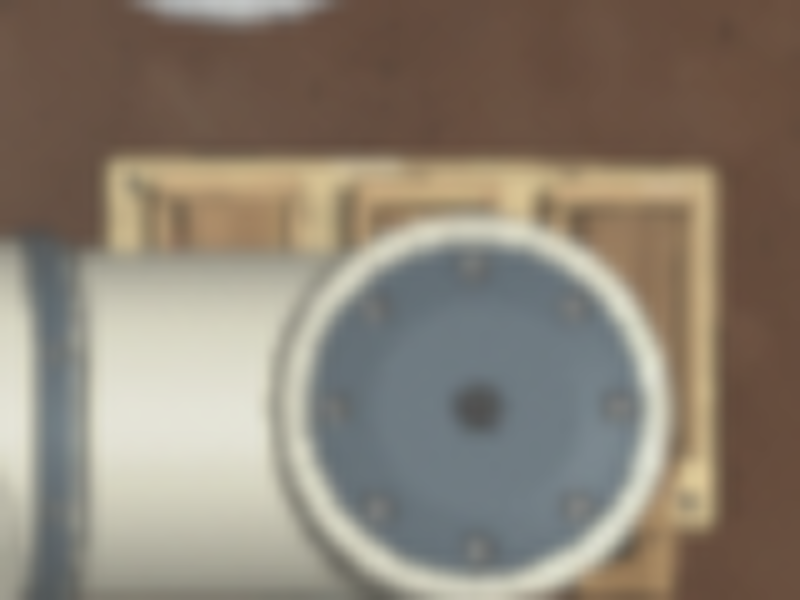

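Emit:
jog_arm:
  motion:
    - [0.001,0,0,0,0.8]
    - [0.002,0,0,0,0.8]
    - [0.002,0,0,0,0.8]

```text
time: 20.7
position: [0.5047, -0.1587, 0.0137]
orientation: [-3.141, 0.034, 0.002]
contact_force: [-1.9, 0.4, 0.8]
grip_width: 0.367
```

Emit:
jog_arm:
  motion:
    - [0.001,0,0,0,0.8]
    - [0.002,0,0,0,0.8]
    - [0.002,0,0,0,0.8]

```text
time: 21.0
position: [0.5047, -0.1587, 0.0134]
orientation: [-3.141, 0.034, 0.005]
contact_force: [-5.1, 0.9, 1.3]
grip_width: 0.367
```

Emit:
jog_arm:
  motion:
    - [0.001,0,0,0,0.8]
    - [0.002,0,0,0,0.8]
    - [0.002,0,0,0,0.8]

```text
time: 21.3
position: [0.5047, -0.1587, 0.0132]
orientation: [-3.141, 0.035, 0.008]
contact_force: [-7.8, 1.4, 2.7]
grip_width: 0.367
```

Emit:
jog_arm:
  motion:
    - [-0.003,0,0.001,0,0.8]
    - [-0.003,0,0.002,0,0.8]
    - [-0.003,0,0.003,0,0.8]
    - [-0.003,0,0.003,0,0.8]

```text
time: 21.7
position: [0.5048, -0.1588, 0.0125]
orientation: [3.141, -0.034, -0.003]
contact_force: [-7.4, 0.0, 4.6]
grip_width: 0.368
```

Emit:
jog_arm:
  motion:
    - [0,0,0,0,0.64]
    - [0,0,0,0,0.6]
    - [0,0,0,0,0.55]
    - [0,0,0,0,0.47]
    - [0,0,0,0,0.47]

```text
time: 22.2
position: [0.5063, -0.1588, 0.0124]
orientation: [3.141, -0.034, 0.001]
contact_force: [0.7, 0.3, -1.0]
grip_width: 0.532
```

```bash
python3 go.py
python3 - <<'E'
from h import *
for n,b in(('scene',(260,115,340,175)),('top',(295,145,375,205))):
    p,_=grab(n,n+'15'); x0,y0,x1,y1=b; cv2.imwrite(f'pics/{n}15c.png',cv2.resize(p[y0:y1,x0:x1],None,fx=10,fy=10,interpolation=cv2.INTER_CUBIC))
E
```

```text
t 22.2 pos [ 506.3 -158.8   12.4] yaw -91.23 tilt [ 9.e-04 -1.e-04 -1.e+00] F [ 0.7  0.3 -1. ] w 0.532 q1,q6 [-0.5 89.3]
```

View pics/scene15c.png

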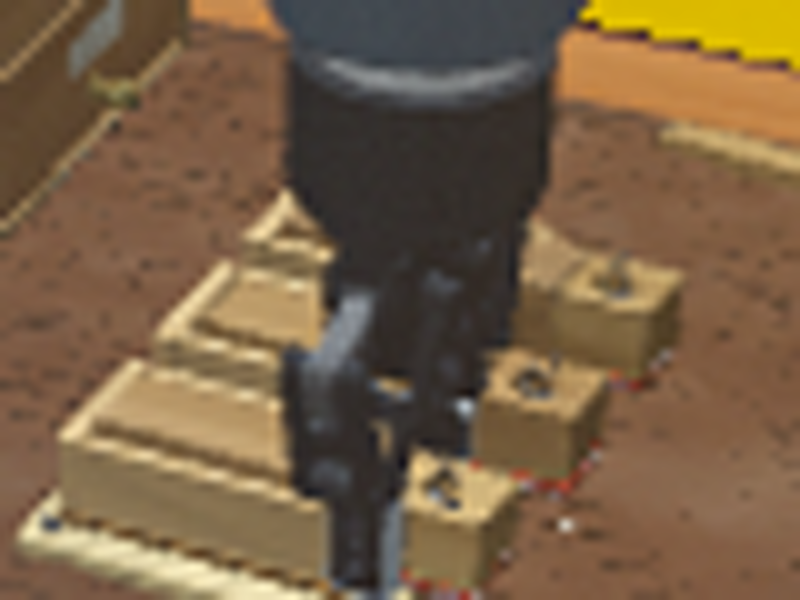

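Emit:
jog_arm:
  motion:
    - [0,0,-0.02,0,0.47]
    - [0,0,-0.06,0,0.47]
    - [0,0,-0.14,0,0.47]
    - [0,0,-0.24,0,0.47]
    - [0,0,-0.3,0,0.47]

```text
time: 22.8
position: [0.507, -0.1593, 0.1672]
orientation: [3.14, -0.033, 0.009]
contact_force: [-0.3, 1.1, 0.4]
grip_width: 0.529
```

Emit:
jog_arm:
  motion:
    - [-0.1,-0.1,-0.05,0,0.47]
    - [-0.2,-0.2,-0.1,0,0.47]
    - [-0.3,-0.3,-0.1,0,0.47]
    - [-0.3,-0.3,-0.1,0,0.47]
    - [-0.3,-0.3,-0.1,0,0.47]

```text
time: 23.3
position: [0.357, -0.0041, 0.214]
orientation: [-3.139, 0.031, -0.005]
contact_force: [0.2, 0.2, -0.0]
grip_width: 0.53
```

```bash
python3 go.py
python3 - <<'E'
from h import *
for n,b in(('scene',(260,115,340,175)),('top',(295,145,375,205))):
    p,_=grab(n,n+'16'); x0,y0,x1,y1=b; cv2.imwrite(f'pics/{n}16c.png',cv2.resize(p[y0:y1,x0:x1],None,fx=10,fy=10,interpolation=cv2.INTER_CUBIC))
    cv2.imwrite(f'pics/{n}16f.png',p)
E
```

```text
t 23.3 pos [357.   -4.1 214. ] yaw -91.13 tilt [ 0.0031  0.0019 -1.    ] F [ 0.2  0.2 -0. ] w 0.53 q1,q6 [24.9 63.9]
```

View pics/scene16c.png

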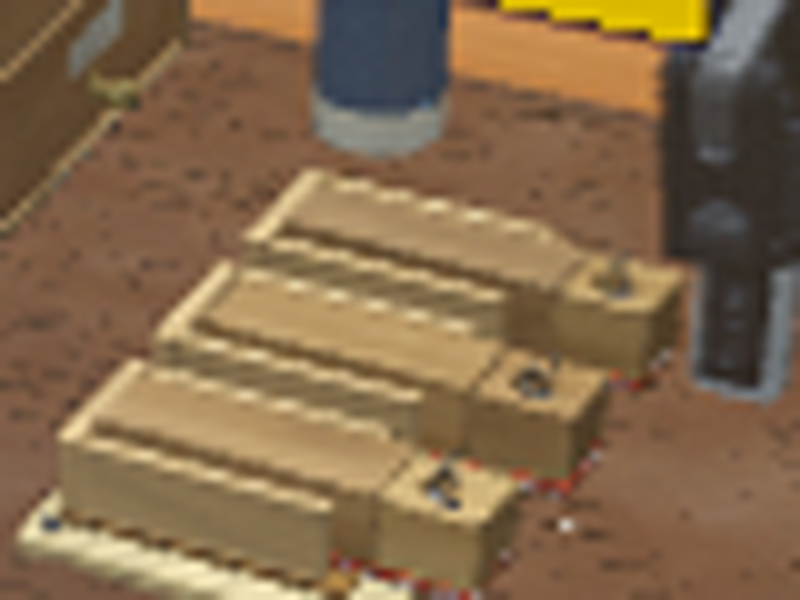

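View pics/top16c.png

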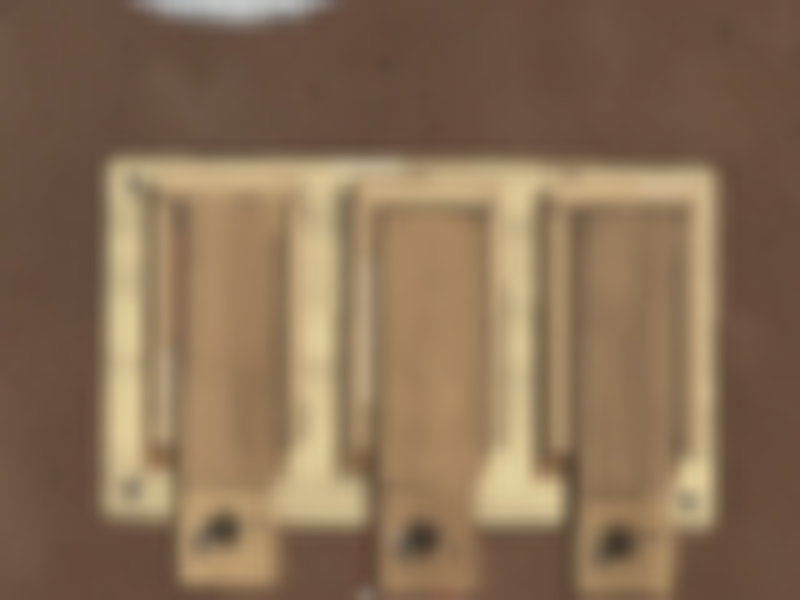

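View pics/scene16f.png

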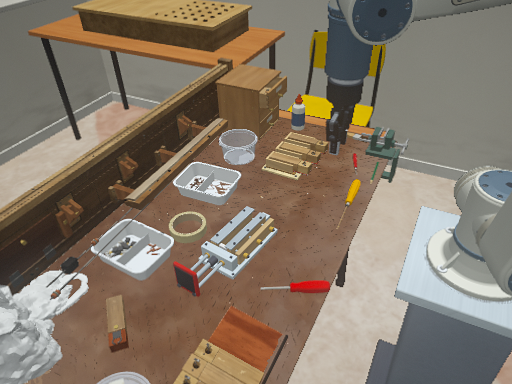

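Run:
```python
from h import *
for n,b in(('top',(332,165,375,212)),('scene',(277,138,326,168)),('scene',(165,235,285,300))):
    a=np.load(n+'0.npz')['p'].astype(int); c=np.load(n+'16.npz')['p'].astype(int); x0,y0,x1,y1=b
    A=a[y0:y1,x0:x1].mean(-1).astype('f4');C=c[y0:y1,x0:x1].mean(-1).astype('f4')
    print(n,abs(A-C).mean(),abs(A-C).max(),cv2.phaseCorrelate(A,C))
```

```text
top 4.669306 8.0 ((0.517630870280076, 0.020806307873957763), 1.0129819658067492)
scene 13.471201 132.33333 ((0.2487624623014817, 0.20432236882208343), 0.6087480401198069)
scene 8.9828205 90.66667 ((-0.06806864390459566, -0.06180850751077571), 0.9593819937220326)
```

```bash
python3 -c "
from workcell import finish_job
print(finish_job())"
```

```text
the job is handed in; nothing more can be done
None
```

The pallet is in the empty cradle, leather side down, with its plain end at the stop and its wire-hook end sticking out at the front. I handed the job in at about 23.3 s, with the arm well clear; `finish_job()` gave no verdict.

1. **Form:** I pinched the red plate and pressed it in until it stopped moving. The force then rose to 32 N with no further travel. I held it all the way back to rest, then opened the fingers.
2. **Drawing out:** I drew the pallet about 62 mm straight out, took a second grip nearer the hook end, and drew it clear in the same line before lifting.
3. **Placing:** I lowered it between the fins without touching them and slid it home until it met the stop at about 8 N. I then set it on the floor, let go and lifted away.

**Last checks:**
- **Placed pallet:** the pictures show it centred between the fins and against the stop.
- **Drying pallets:** in the top view, nothing in the area round them changed by more than 8 grey levels since the start. They look undisturbed.
- **Push plate:** it is back at rest.

**Disagreements:**
- **Stop position:** the stop was about 5 mm deeper than my first camera estimate. The two drying pallets appear to sit a few mm off their own stops, and I had used them as a reference.
- **Plate travel:** the gripper moved only 58 mm from first pinch to full stroke, because the pinch had already pushed the plate in about 2 mm. I let it back out the extra 2 mm before releasing.

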